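# Clear down the spray bench

### The arm

A 6-joint arm with a two-finger parallel gripper is mounted at the origin on the work surface. World frame = base frame: x ahead of the robot, y to its left, z up, the work surface at z = 0. Lengths are in m, angles in rad, forces in N, time in s.
With the tool pointing down it reaches from about 0.4 to 0.825 m from the base axis. Payload 7 kg.
Tool frame: the origin (TCP) lies between the finger pads; the fingertips stand 11 mm ahead of it and the grasp point (between the pads) lies 8 mm behind it (arm.tips_ahead is the distance from the TCP to the fingertips, in m); z points along the fingers, x is the direction in which the jaws open and shut, and the axes are right-handed (so a half turn about z gives the same grasp; the last joint's range is limited). The gripper opens to 88 mm and grips with 3 to 60 N. Pads are 19 mm wide; open, the fingers measure 130 mm over their backs; the gripper's body (78 mm by 193 mm) begins 47 mm behind the grasp point.
Start: joints at [-1.045, 0.359, 0.012, 0, -1.224, -0.288], TCP at [0.159, -0.656, 0.238] pointing down, gripper open.
Joint ranges: [-3.07, 3.07], [-1.43, 2.12], [-1.02, 1.25], [-3.03, 1.67], [-3.05, -0], [-3.03, 3.03]. Speed limits (rad/s): [2.39, 2.39, 3.01, 3.14, 3.14, 3.14].

### API

Orientations are given as [roll, pitch, yaw] about the fixed x, y, z axes, in that order (R = Rz(yaw) Ry(pitch) Rx(roll)).
In Python, from station import arm, optics, finder gives the robot as it stands. The module is installed in compiled form; this text tells all that it offers.
- The arm moves only by the tool apply_moves, never from a script. Its argument "increments" is one flat list of numbers, 6 for each row, row after row: the shift along the world's x, y, z in m, then the turn, a rotation vector about the world's x, y, z in rad. In form: [tx, ty, tz, rx, ry, rz, tx, ty, tz, rx, ry, rz, ...]. A call has 1 to 20 rows; each row shifts and turns the pose as measured when the row begins; what a row does not reach is not made up. A row lasts 1/12 s, in which the tool goes at most 41.7 mm and 7.16 degrees, less where a joint would pass 70% of its speed; a pose out of reach is approached as far as the arm can. A call with a gripper value outside its range is refused whole. "hand" is the closure, from 0 (fully open) to 1 (shut), set as the call begins (left out, the last holds). The fingers move at their own pace and stop on an object; "force" is the grip in N (left out, the last holds). Time passes only in rows, so rows that do not move let the fingers close. It gives the time, the measured TCP pose, the force and the opening at its end, in the units of the state.
- arm.get_state(): the state, without advancing time (a new reading comes with each control period).
- optics.grab_frame(name): name is "side" or "top" or "wrist"; returns the picture (384x512x3 uint8, red, green, blue); there is no depth.
- optics.camera_model(name): a dict with "fx", "fy", "cx", "cy" (pixels), "world_to_cam" (4x4, takes a point from world to camera coordinates); the wrist camera has in their place "T_tool_cam" (4x4, takes a point from camera to tool coordinates, whose origin is the TCP and whose axes are the tool frame's). Camera axes: x right, y up, looking along -z (the intrinsics and any distortion apply to the point x, -y, -z); pixel columns grow to the right and rows downward; lengths in m; the calibration is good to about 2 mm. A picture is of the moment at which its call begins: read the wrist's pose just before it. camera_model takes no time and is no camera call.
- arm.job_done(): hands the job in, once; it reports no verdict.
Trained networks look in the newest picture that a camera, given by its name, has taken for a name from the list of things; names that differ only in an ending like _2 or _b are one class to them, and where a whole thing is asked for, a point or a joint stands for the part that bears it (a point fixed in the world has none). Each returns a list of dicts, best first, with "conf" (0 to 1); they miss things now and then, are a little off and sometimes report something else, mostly with a low value. They report only what shows in the picture. A call takes as long as a camera call. They do not tell look-alikes from the thing itself.
- finder.find_in(camera, name): "box" ([left, top, right, bottom] in pixels, round what is visible of it).
- finder.landmark_of(camera, name): "point" ([column, row] in pixels: a listed point, or the origin of a listed thing).
The state is a dict: "t": time; "q": joint angles; "qd": joint speeds; "joint_efforts": joint torques, N m; "eef_pos": TCP position; "ee_rot": TCP orientation; "force": force on the tool from outside, world axes, zero at the start; "moment": the same for the moment, N m; "width": finger opening in m.
Only numpy, scipy, OpenCV 4.12 (cv2) and the standard library are available. Lean on these libraries where they do the work, as an engineer would, in place of code of your own. Each camera call takes 0.05 s, during which the arm holds its last target. There are 200 camera calls.

### The job

Clear down the model-spraying bench. First switch the booth fan over by pressing the green key until it stays down and the red one pops up, leaving the white and black lamp keys as they are; then swing the sprung red-barred clamp up until it stays open by itself, lift the plate with the freshly sprayed model car out of the jig and set it level, centred and squarely on the slatted drying rack, and after that swing the empty clamp shut again. Also take every tape roll off its spindle and put it in the grey box, at any time, and do not knock over or push away the white bottle, paint jar, cup or sanding block standing about.

Things in the scene. Friction and masses are not known exactly. Their poses are not given: they have to be found in the camera images.
- jig: Fixed plywood jig, 210 x 135 mm base, 20 mm thick (from 90 mm on its -x side to 120 mm on its +x side of the origin). Origin: on the bench under the middle of the clamped plate. x points from the open side towards the clamp hinge, z up. Aluminium lips 6 mm high on the -x, +y and -y sides keep the plate in place (3 to 5 mm play), so lift the plate straight up by 15 mm or more.
- bail (a joint): Angle (rad) of the sprung clamp: steel U-frame hinged at the jig's +x end, red round cross bar (14 mm thick, 76 mm long, along the jig's y) at its free end. 0 = shut on the plate, -0.06 = shut on nothing, 1.5 = open stop, frame upright. Over-centre spring: below 0.75 it pulls shut, above it pulls open and holds (up to 8 N at the bar). Straddle the bar closing along jig x; it turns in the fingers.
- bail_bar (a point): Middle of the red cross bar, on its axis. 80 mm from the hinge axis; 60 mm above the bench when closed (32 mm above the plate face, 42 mm from the wooden grip), about 135 mm when open.
- bail_hinge (a point): Middle of the clamp's hinge axis, 55 mm above the bench; the axis lies along the jig's y.
- plate: Loose wooden plate 140 (x) x 100 (y) x 8 mm, 0.18 kg. Origin: centre of its underside. At the start it lies on the jig, underside 20 mm above the bench, axes parallel to the jig's. A red model car, 32 mm high in all, lies across its -x end. Dark upright wooden grip at x = -27 mm, y = 0: 22 mm long (x), 14 mm thick (y), top 68 mm above the underside; grip it across y, 15 mm below its top.
- rack: Fixed drying rack of aluminium slats, 170 (x) x 130 (y) mm, flat top 44 mm above the bench. Origin: on the bench under its centre. The plate belongs on it level, centred within about 30 mm, its x along the rack's x (either way round).
- stand: Fixed dark wooden board 300 (x) x 85 (y) x 15 mm with three upright wooden spindles 16 mm thick in a row along x, at x = -100, 0 and 100 mm; tops 80 mm above the bench. Origin: underside centre.
- box: Loose open grey plastic box 250 (x) x 135 (y) x 30 mm high, walls and floor 5 mm, 0.7 kg. Origin: centre of its underside. It has room for three rolls standing side by side, e.g. at x = -75, 0 and 75 mm.
- key_green (a joint): Travel (m) of the green fan key: 0 = up, 0.012 = fully down. Red and green are interlocked: as one goes down the other comes up, and past half way they snap over and stay. Up at the start; pressing it to the bottom takes about 5 N, then let go.
- key_red (a joint): Travel (m) of the red fan key, same values. Down at the start; must be up at the end.
- key_white (a joint): Travel (m) of the white lamp key, same values, interlocked with the black lamp key beside it. Down at the start and to be left down.
- key_green_top (a point): Centre of the green key's top face, 50 (x) x 40 (y) mm, 74 mm above the bench when up, 62 mm when down. Four keys stand in a row along y, 48 mm apart, on a fixed grey housing 85 x 205 x 50 mm: red, green, white, black from its +y end.
- roll_a: Wound roll of yellow tape, a ring 60 mm across, 50 mm high, with a 28 mm hole, about 0.09 kg. Origin: centre of its underside; z along its axis. At the start it stands on one of the stand's spindles, its underside 15 mm above the bench (lift it 70 mm to clear). Two or all three of the rolls are present.
- roll_a_mid (a point): Centre of the yellow tape roll, on its axis at half height.
- roll_b: Wound roll of blue tape, a ring 60 mm across, 50 mm high, with a 28 mm hole, about 0.09 kg. Origin: centre of its underside; z along its axis. At the start it stands on one of the stand's spindles, its underside 15 mm above the bench (lift it 70 mm to clear). Two or all three of the rolls are present.
- roll_b_mid (a point): Centre of the blue tape roll, on its axis at half height.
- roll_c: Wound roll of green tape, a ring 60 mm across, 50 mm high, with a 28 mm hole, about 0.09 kg. Origin: centre of its underside; z along its axis. At the start it stands on one of the stand's spindles, its underside 15 mm above the bench (lift it 70 mm to clear). Two or all three of the rolls are present.
- roll_c_mid (a point): Centre of the green tape roll, on its axis at half height.
- thinner: White bottle, 64 mm wide, 150 mm high; a bystander, to be left alone. Origin: centre of its underside.
- paint_jar: Red jar, 66 mm wide, 70 mm high; a bystander, to be left alone. Origin: centre of its underside.
- cup: Clear plastic cup, 70 mm wide, 75 mm high; a bystander, to be left alone. Origin: centre of its underside.
- sander: Cork sanding block 110 x 60 x 30 mm; a bystander, to be left alone. Origin: centre of its underside.
Not all that is in view belongs to the job. Of the things shaped like the roll_a, the yellow one is meant. Several things have the shape of the roll_b; the one meant has the colours described above.

How it is judged:
By the outcome, as a careful person would: the job done as asked, in the order asked, and still so for the second after the job is handed in, with the robot touching nothing.
Of roll_a, roll_b, roll_c only 2 to 3 are there at a start; the rules pass over those that are not, and their reading is None.
At some moment in a run one of box may be knocked a few centimetres aside while the robot is not near it.
Once in a run the grip may slacken for a moment while it holds something.
It also fails if it takes over 208 s, if anything falls off the work surface, if the arm or the gripper's body presses on something with over 40 N, if the wrist force passes 120 N, or if a joint passes its speed limit or range.

## Working session

There is one attempt and no reset: what is moved stays moved. The work goes in short steps, Python scripts to look and compute and a tool call to move; the robot and the scene stay as the last step left them, time stands still between calls to the robot, and variables do not carry over. Pictures are saved under pics/ and viewed, about 12 in all and at most 16, crops included, and the job is handed in when it is done.

Besides the shell and the picture viewer there is one more tool, called after "Emit:" by a JSON object that holds its "api" and its "payload", one argument or row to a line. apply_moves: Moves the arm, as the interface text tells. Its arguments: {"type":"object","properties":{"increments":{"type":"array"},"hand":{"type":"number"},"force":{"type":"number"}},"required":["increments"]}

```bash
mkdir -p pics
cat > h.py <<'E'
import numpy as np, cv2
from station import arm, optics, finder
from scipy.spatial.transform import Rotation as R
def cam(name):
    m=optics.camera_model(name)
    if 'world_to_cam' in m: W=np.array(m['world_to_cam'])
    else:
        s=arm.get_state(); T=np.eye(4); T[:3,3]=s['eef_pos']; T[:3,:3]=R.from_euler('xyz',s['ee_rot']).as_matrix()
        W=np.linalg.inv(T@np.array(m['T_tool_cam']))
    return m,W
def proj(name,p):
    m,W=cam(name); c=W@np.append(p,1.); return np.array([m['cx']+m['fx']*c[0]/-c[2], m['cy']-m['fy']*c[1]/-c[2]])
def back(name,uv,z):
    m,W=cam(name); C=np.linalg.inv(W)
    d=C[:3,:3]@np.array([(uv[0]-m['cx'])/m['fx'],-(uv[1]-m['cy'])/m['fy'],-1]); o=C[:3,3]
    return o+d*(z-o[2])/d[2]
def save(name,fn,img=None,crop=None,scale=1):
    im=optics.grab_frame(name) if img is None else img
    o=im
    if crop: o=im[crop[1]:crop[3],crop[0]:crop[2]]
    if scale!=1: o=cv2.resize(o,None,fx=scale,fy=scale,interpolation=cv2.INTER_CUBIC)
    cv2.imwrite('pics/'+fn,o[:,:,::-1]); return im
E
python3 - <<'E'
from h import *
for c in ['top','side']:
    m=optics.camera_model(c); print({k:(v if k!='world_to_cam' else np.round(np.linalg.inv(np.array(v)),3).tolist()) for k,v in m.items()})
    save(c,c+'0.png',scale=1.5)
print({k:(v if not 'T_' in k else np.round(v,3).tolist()) for k,v in optics.camera_model('wrist').items()})
hz={'jig':0,'bail_bar':.06,'bail_hinge':.055,'plate':.02,'rack':0,'stand':0,'box':0,'key_green_top':.074,'roll_a_mid':.04,'roll_b_mid':.04,'roll_c_mid':.04,'thinner':0,'paint_jar':0,'cup':0,'sander':0}
for n,z in hz.items():
    for l in finder.landmark_of('top',n)[:4]: print(n,round(l['conf'],2),np.round(l['point'],0),np.round(back('top',l['point'],z)[:2],3))
print(arm.get_state())
E
```

```text
{'fx': 479.2942536471542, 'fy': 479.2942536471542, 'cx': 256.1287248063124, 'cy': 199.84545466696775, 'world_to_cam': [[-0.01, 0.998, -0.062, 0.462], [-1.0, -0.01, -0.003, 0.109], [-0.004, 0.062, 0.998, 1.415], [0.0, 0.0, 0.0, 1.0]]}
{'fx': 439.11858087176364, 'fy': 439.11858087176364, 'cx': 249.6166941062753, 'cy': 199.1335997853025, 'world_to_cam': [[-0.99, 0.099, -0.101, 0.389], [-0.141, -0.675, 0.724, 1.127], [0.003, 0.731, 0.682, 1.063], [0.0, 0.0, 0.0, 1.0]]}
{'fx': 334.94814104599294, 'fy': 334.94814104599294, 'cx': 254.83812552236915, 'cy': 191.9971621643292, 'T_tool_cam': [[1.0, -0.0, -0.001, -0.001], [-0.0, -0.955, -0.298, -0.081], [-0.001, 0.298, -0.955, -0.147], [0.0, 0.0, 0.0, 1.0]]}
jig 0.82 [336. 228.] [ 0.466 -0.12 ]
jig 0.42 [173. 242.] [0.429 0.359]
bail_bar 0.88 [339. 220.] [ 0.487 -0.12 ]
bail_bar 0.7 [208. 142.] [0.714 0.249]
bail_hinge 0.82 [341. 192.] [ 0.567 -0.128]
bail_hinge 0.41 [340. 216.] [ 0.498 -0.123]
bail_hinge 0.19 [135. 234.] [0.454 0.457]
plate 0.9 [339. 233.] [ 0.452 -0.126]
rack 0.89 [262. 234.] [0.451 0.099]
stand 0.74 [174. 244.] [0.422 0.357]

[... 591 characters left out ...]
0. 114.] [ 0.805 -0.078]
sander 0.21 [210. 143.] [0.722 0.248]
{'t': 0.85, 'q': array([-1.04487132e+00,  3.58593946e-01,  1.18906709e-02,  6.83692288e-06,
       -1.22409839e+00, -2.88130300e-01]), 'qd': array([0.00099681, 0.00081918, 0.00123123, 0.00226286, 0.00022111,
       0.00115275]), 'joint_efforts': array([-1.14676233e-03, -5.82325172e+01,  2.93293065e+01,  7.00216725e+00,
        1.24977092e-02, -4.09628581e-05]), 'eef_pos': array([ 0.15899552, -0.65598117,  0.23756233]), 'ee_rot': array([-3.14158497e+00, -3.28858624e-06,  1.80859335e+00]), 'force': array([ 0.13768507, -0.1164318 ,  0.9094376 ]), 'moment': array([ 0.00871199,  0.00634886, -0.01265667]), 'width': 0.08765569369151063}
```

View pics/top0.png

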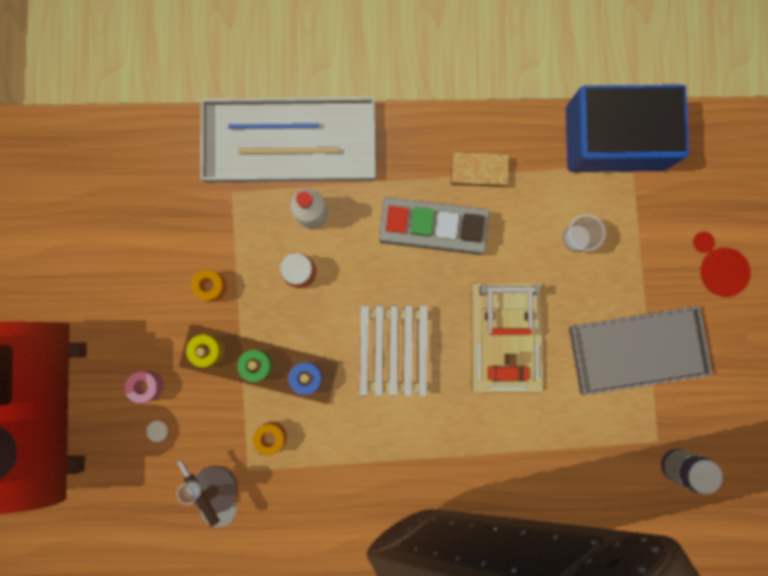

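View pics/side0.png

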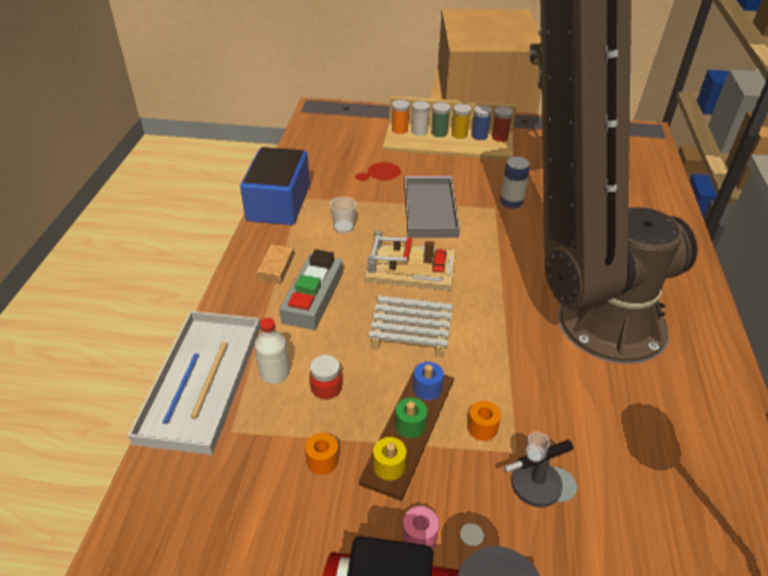

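The top view (768-wide picture) shows:
- The yellow, green and blue rolls sit on the stand at (203,351), (254,366) and (305,379).
- The look-alikes are loose orange rolls at (208,285) and (269,439), a pink roll at (143,387) and a white tray at (290,140). All of these stay untouched.
- The keys are at (398–472, 220), the jig at (508,340), the rack at (395,350) and the grey box at (640,350).

Next I'll look from closer with the wrist camera.

Emit:
{"api": "apply_moves", "payload": {
  "increments": [0.0145,0.033,0.0055,0,0,-0.012,0.0145,0.033,0.0055,0,0,-0.012,0.0145,0.033,0.0055,0,0,-0.012,0.0145,0.033,0.0055,0,0,-0.012,0.0145,0.033,0.0055,0,0,-0.012,0.0145,0.033,0.0055,0,0,-0.012,0.0145,0.033,0.0055,0,0,-0.012,0.0145,0.033,0.0055,0,0,-0.012,0.0145,0.033,0.0055,0,0,-0.012,0.0145,0.033,0.0055,0,0,-0.012,0.0145,0.033,0.0055,0,0,-0.012,0.0145,0.033,0.0055,0,0,-0.012,0.0145,0.033,0.0055,0,0,-0.012,0.0145,0.033,0.0055,0,0,-0.012,0.0145,0.033,0.0055,0,0,-0.012,0.0145,0.033,0.0055,0,0,-0.012,0.0145,0.033,0.0055,0,0,-0.012,0.0145,0.033,0.0055,0,0,-0.012,0.0145,0.033,0.0055,0,0,-0.012,0.0145,0.033,0.0055,0,0,-0.012]
}}

```text
t: 2.52
eef_pos: [0.4493, 0.0312, 0.3528]
ee_rot: [3.128, -0.007, 1.548]
force: [1.4, -0.6, 0.5]
width: 0.0875
```

Run:
```python
from h import *
s=arm.get_state(); print(s['t'],s['eef_pos'],s['ee_rot'],s['q'])
save('wrist','w1.png',scale=1.5)
hz={'jig':0,'bail_bar':.06,'bail_hinge':.055,'plate':.02,'rack':0,'stand':0,'box':0,'key_green_top':.074,'roll_a_mid':.04,'roll_b_mid':.04,'roll_c_mid':.04,'thinner':0,'paint_jar':0,'cup':0,'sander':0}
for n,z in hz.items():
    for l in finder.landmark_of('wrist',n)[:3]: print(n,round(l['conf'],2),np.round(l['point'],0),np.round(back('wrist',l['point'],z)[:2],3))
```

```text
2.5167 [0.44932449 0.03124438 0.35282203] [ 3.12824781 -0.00657294  1.54849315] [ 5.10312278e-01 -9.16990779e-02 -2.61329983e-01  1.13346174e-03
 -1.38633164e+00 -2.10365528e+00]
bail_bar 0.88 [140. 180.] [ 0.488 -0.124]
bail_hinge 0.81 [147. 229.] [ 0.562 -0.126]
plate 0.92 [147. 155.] [ 0.461 -0.125]
rack 0.7 [298. 142.] [0.451 0.095]
rack 0.52 [407. 234.] [0.606 0.276]
stand 0.65 [476. 123.] [0.429 0.356]
key_green_top 0.68 [424. 108.] [0.4  0.24]
key_green_top 0.62 [262. 313.] [0.695 0.034]
key_green_top 0.61 [480. 123.] [0.42  0.312]
roll_b_mid 0.74 [488.  11.] [0.289 0.32 ]
roll_b_mid 0.6 [427. 109.] [0.404 0.261]
roll_b_mid 0.55 [261. 310.] [0.718 0.034]
roll_c_mid 0.83 [493. 124.] [0.426 0.353]
roll_c_mid 0.64 [148. 155.] [ 0.458 -0.119]
paint_jar 0.81 [410. 233.] [0.604 0.28 ]
sander 0.83 [200. 334.] [ 0.796 -0.075]
```

View pics/w1.png

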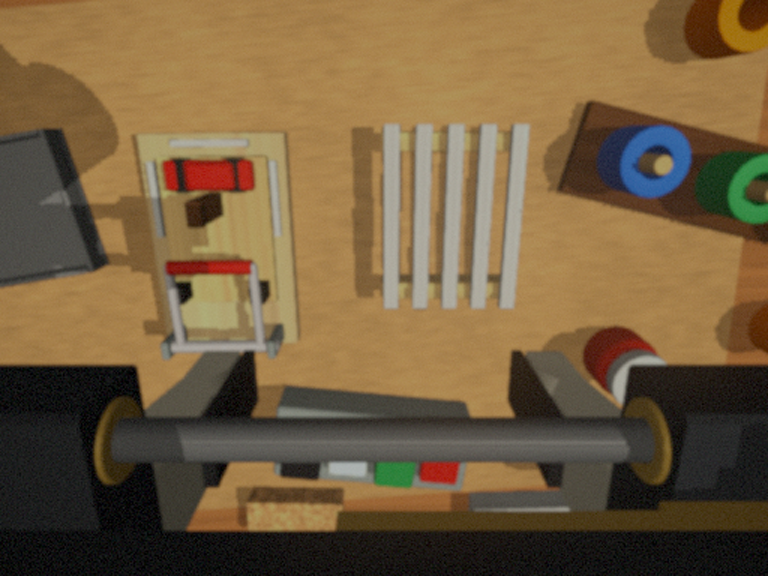

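The view shows the jig at (215,240), with its red bar at (209,267) and wooden grip at (204,208). The rack is at (455,215), the blue and green rolls are on their spindles at (655,163) and (760,190), and the keys are partly hidden by the gripper.

Run:
```python
from h import *
def B(c,u,v,z): return np.round(back(c,(u/1.5,v/1.5),z)[:2],4)
print('jig corners', [B('wrist',*p,.02) for p in [(136,135),(285,133),(298,341)]])
print('bar', B('wrist',166,267,.06),B('wrist',252,267,.06))
print('hinge ends', B('wrist',168,348,.055),B('wrist',277,345,.055))
print('grip top', B('wrist',204,203,.088))
print('rack corners', [B('wrist',*p,.044) for p in [(384,125),(528,125),(514,308),(384,308)]])
im=optics.grab_frame('top'); h=cv2.cvtColor(im,cv2.COLOR_RGB2HSV)
def seg(name,lo,hi,roi,z):
    m=cv2.inRange(h,lo,hi); k=np.zeros_like(m); k[roi[1]:roi[3],roi[0]:roi[2]]=255; m&=k
    n,l,st,c=cv2.connectedComponentsWithStats(m); i=1+np.argmax(st[1:,4]); 
    r=cv2.minAreaRect(np.argwhere(l==i)[:,::-1].astype(np.float32)); print(name,st[i],'cen',np.round(c[i],1),back('top',c[i],z)[:2].round(4),'rect',back('top',r[0],z)[:2].round(4),np.round(r[1],1),round(r[2],1)); return r
seg('red',(0,120,80),(8,255,255),(250,130,275,160),.062)
seg('green',(45,100,40),(80,255,255),(265,130,300,165),.074)
seg('yellow',(22,150,80),(32,255,255),(115,215,150,250),.05)
seg('greenroll',(45,100,40),(80,255,255),(150,225,185,265),.05)
seg('blueroll',(95,120,50),(125,255,255),(185,235,220,270),.05)
r=seg('box',(0,0,50),(180,60,150),(375,200,480,268),.02)
print([B('top',*p,z) for p,z in [((570,326),.03),((700,307),.03),((714,374),.03),((583,393),.03)]])
print('housing',[B('top',*p,.05) for p in [(383,197),(489,206),(485,253),(380,242)]])
print('keys r g w b',[B('top',*p) for p in [(398,219,.062),(423,222,.074),(447,225,.062),(473,228,.074)]])
print('spindle tops',[B('top',*p,.08) for p in [(201,350),(253,366),(306,378)]], B('wrist',656,163,.08), B('wrist',763,189,.08))
print('roll wrist blue top', B('wrist',650,160,.065))
```

```text
jig corners [array([ 0.3703, -0.1911]), array([ 0.3715, -0.0561]), array([ 0.5771, -0.0595])]
bar [ 0.4839 -0.1654] [ 0.4858 -0.0881]
hinge ends [ 0.5658 -0.1783] [ 0.5653 -0.0734]
grip top [ 0.4235 -0.1139]
rack corners [array([0.3666, 0.0337]), array([0.3694, 0.1575]), array([0.5371, 0.1554]), array([0.534 , 0.0301])]
red [257 137  15  18 230] cen [264.3 145.8] [0.701  0.0888] rect [0.7009 0.0887] [13.6 17. ] 7.1
green [274 139  15  18 219] cen [281.1 147.3] [0.6941 0.0418] rect [0.6941 0.0418] [13.  16.8] 6.3
yellow [124 223  25  22 395] cen [135.4 233.4] [0.4557 0.4581] rect [0.4555 0.4565] [21. 24.] 90.0
greenroll [159 234  21  21 285] cen [169.  243.6] [0.4259 0.3624] rect [0.4248 0.3625] [20. 20.] 90.0
blueroll [193 242  21  21 254] cen [203.1 251.9] [0.4015 0.2658] rect [0.4012 0.266 ] [19.8 19.8] 45.0
box [ 382  205   92   57 3787] cen [426.  233.7] [ 0.4461 -0.3776] rect [ 0.447 -0.381] [45.6 87.3] 81.0
[array([ 0.4948, -0.2431]), array([ 0.5288, -0.4942]), array([ 0.4001, -0.5161]), array([ 0.3664, -0.2646])]
housing [array([0.7456, 0.1141]), array([ 0.7259, -0.0889]), array([ 0.6353, -0.0796]), array([0.6586, 0.1207])]
keys r g w b [array([0.7005, 0.086 ]), array([0.6922, 0.0392]), array([ 0.688 , -0.0068]), array([ 0.6798, -0.0546])]
spindle tops [array([0.4562, 0.4545]), array([0.4256, 0.3579]), array([0.4025, 0.2598])] [0.4007 0.2534] [0.4237 0.345 ]
roll wrist blue top [0.3994 0.256 ]
```

Emit:
{"api": "apply_moves", "payload": {
  "increments": [0.02,0.001,-0.016,0,0,0.12,0.02,0.001,-0.016,0,0,0.12,0.02,0.001,-0.016,0,0,0.12,0.02,0.001,-0.016,0,0,0.12,0.02,0.001,-0.016,0,0,0.12,0.02,0.001,-0.016,0,0,0.12,0.02,0.001,-0.016,0,0,0.12,0.02,0.001,-0.016,0,0,0.12,0.02,0.001,-0.016,0,0,0.12,0.02,0.001,-0.016,0,0,0.12,0.02,0.001,-0.016,0,0,0.12,0.02,0.001,-0.016,0,0,0.12,0,0,0,0,0,0,0,0,0,0,0,0],
  "hand": 1,
  "force": 20
}}

```text
t: 4.53
eef_pos: [0.701, 0.0406, 0.1482]
ee_rot: [3.12, -0.017, 3.049]
force: [-0.4, -0.2, 2.5]
width: 0.0022
```

```bash
cat >> h.py <<'E'
def to(p,yaw,rp=(np.pi,0)):
    s=arm.get_state(); a=R.from_euler('xyz',s['ee_rot']); b=R.from_euler('xyz',[rp[0],rp[1],yaw])
    print('t',round(s['t'],2),'at',s['eef_pos'].round(4),s['ee_rot'].round(3),'w',round(s['width'],4),'F',s['force'].round(1)); print('d',(np.array(p)-s['eef_pos']).round(4),'rot',(b*a.inv()).as_rotvec().round(3))
E
python3 - <<'E'
from h import *
to((.6935,.041,.13),2.995)
save('wrist','w2.png',scale=1.2)
for l in finder.landmark_of('wrist','key_green_top')[:3]: print(l['conf'],l['point'],back('wrist',l['point'],.074))
E
```

```text
t 4.53 at [0.701  0.0406 0.1482] [ 3.12  -0.017  3.049] w 0.0022 F [-0.4 -0.2  2.5]
d [-0.0075  0.0004 -0.0182] rot [-0.023 -0.014 -0.054]
0.56 [258.8, 205.6] [0.69588952 0.04021071 0.074     ]
```

View pics/w2.png

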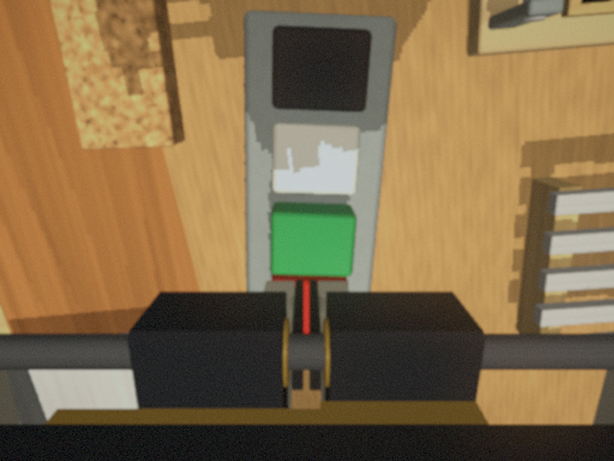

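The view shows the green key at (314,240), directly below the closed fingers. The white key at (316,160) and the black key at (322,68) are clear of them. Pressing now.

Emit:
{"api": "apply_moves", "payload": {
  "increments": [-0.003,0,-0.006,-0.012,-0.007,-0.027,-0.003,0,-0.01,-0.012,-0.007,-0.027,0,0,-0.014,0,0,0,0,0,-0.014,0,0,0,0,0,-0.012,0,0,0,0,0,-0.01,0,0,0,0,0,-0.006,0,0,0,0,0,-0.004,0,0,0,0,0,-0.002,0,0,0]
}}

```text
t: 5.38
eef_pos: [0.6949, 0.0419, 0.0799]
ee_rot: [3.136, 0.017, 2.984]
force: [-0.1, -0.7, 0.4]
width: 0.0007
```

Emit:
{"api": "apply_moves", "payload": {
  "increments": [0,0,-0.003,0,0,0,0,0,-0.003,0,0,0,0,0,-0.003,0,0,0,0,0,-0.002,0,0,0,0,0,0,0,0,0]
}}

```text
t: 5.8
eef_pos: [0.6959, 0.0421, 0.0742]
ee_rot: [3.136, 0.02, 2.986]
force: [-0.1, 0.7, -0.0]
width: 0.0004
```

Emit:
{"api": "apply_moves", "payload": {
  "increments": [0,0,-0.003,0,0,0,0,0,-0.003,0,0,0,0,0,0,0,0,0]
}}

```text
t: 6.05
eef_pos: [0.6969, 0.0423, 0.0744]
ee_rot: [3.136, 0.025, 2.988]
force: [0.6, 0.3, -1.7]
width: 0.0006
```

Emit:
{"api": "apply_moves", "payload": {
  "increments": [0,0,-0.005,0,0,0,0,0,-0.006,0,0,0,0,0,-0.006,0,0,0]
}}

```text
t: 6.3
eef_pos: [0.6981, 0.0425, 0.0729]
ee_rot: [3.137, 0.032, 2.992]
force: [-22.6, 3.2, 46.4]
width: 0.0005
```

Emit:
{"api": "apply_moves", "payload": {
  "increments": [0,0,0.02,0,-0.015,0,0,0,0.03,0,-0.015,0,0,0,0.035,0,0,0,0,0,0.035,0,0,0,-0.02,-0.018,0.02,0,0,0.02,-0.025,-0.02,0,0,0,0.02,-0.03,-0.02,0,0,0,0.02,-0.03,-0.02,0,0,0,0.02,-0.03,-0.02,0,0,0,0.02,-0.03,-0.02,0,0,0,0.02,-0.025,-0.018,0,0,0,0.02,-0.012,-0.01,0,0,0,0,0,0,0,0,0,0,0,0,0,0,0,0],
  "hand": 0.59
}}

```text
t: 7.47
eef_pos: [0.4873, -0.1078, 0.2156]
ee_rot: [3.131, 0.069, 3.139]
force: [-0.1, 0.3, 1.0]
width: 0.0359
```

Run:
```python
from h import *
to((.485,-.127,.2),3.13)
save('wrist','w3.png',scale=1.2); save('top','t3.png',crop=(240,110,340,180),scale=4)
for n,z in [('bail_bar',.06),('plate',.02),('bail_hinge',.055)]:
  for l in finder.landmark_of('wrist',n)[:2]: print(n,l['conf'],l['point'],back('wrist',l['point'],z))
```

```text
t 7.47 at [ 0.4873 -0.1078  0.2156] [3.131 0.069 3.139] w 0.0359 F [-0.1  0.3  1. ]
d [-0.0023 -0.0192 -0.0156] rot [-0.01   0.069 -0.009]
bail_bar 0.64 [268.3, 159.2] [ 0.48616005 -0.12439896  0.06      ]
plate 0.88 [296.9, 154.1] [ 0.45792762 -0.1212719   0.02      ]
bail_hinge 0.69 [184.2, 156.3] [ 0.56541371 -0.12485731  0.055     ]
```

View pics/w3.png

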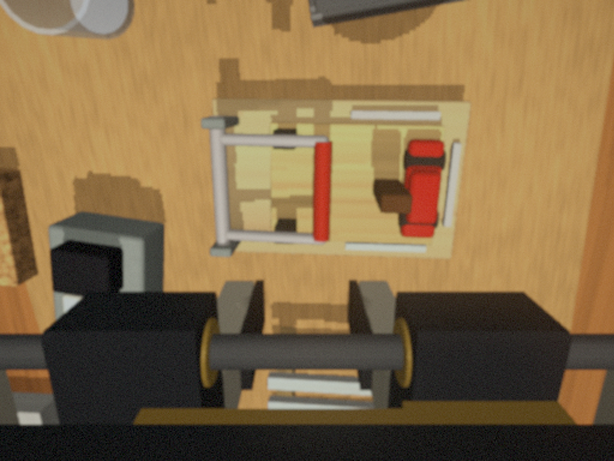

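View pics/t3.png

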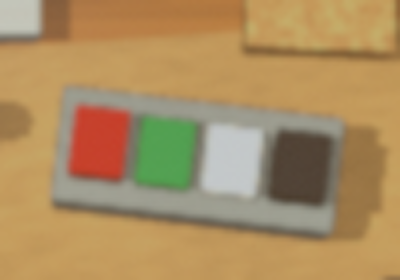

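The fan keys seem to have changed over: red is brighter and its top face is clear. I'll check that in the side view. In the wrist view the bar is at (321,191) and the wooden grip at (392,195).

Run:
```python
from h import *
B=lambda u,v,z: back('wrist',(u/1.2,v/1.2),z)[:2].round(4)
print('bar',B(323,142,.06),B(320,241,.06),'hinge',B(220,125,.055),B(224,247,.055))
print('griptop?',B(386,196,.088),B(377,180,.088),B(377,207,.088),B(408,196,.088))
print('jig',B(213,100,.02),B(470,103,.02),B(451,258,.02))
im=save('side','s3.png'); o=cv2.imread('pics/side0.png')
n=cv2.resize(im,None,fx=1.5,fy=1.5,interpolation=cv2.INTER_CUBIC)[:,:,::-1]
c=lambda a: cv2.resize(a[240:335,270:355],None,fx=4,fy=4,interpolation=cv2.INTER_CUBIC)
cv2.imwrite('pics/keys.png',np.hstack([c(o),c(n)]))
```

```text
bar [ 0.4857 -0.1609] [ 0.4871 -0.0839] hinge [ 0.563  -0.1725] [ 0.5663 -0.0751]
griptop? [ 0.4413 -0.1276] [ 0.448  -0.1386] [ 0.447  -0.1197] [ 0.4265 -0.1278]
jig [ 0.5772 -0.1903] [ 0.3711 -0.1879] [ 0.3715 -0.0564]
```

View pics/keys.png

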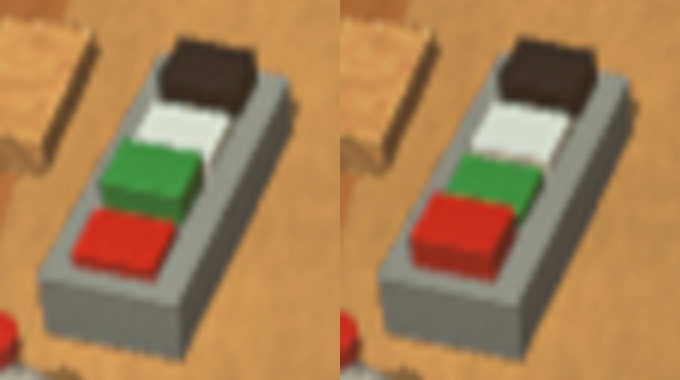

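The side view (before left, after right) shows green down and red up, with white still down and black still up. Now the clamp.

Emit:
{"api": "apply_moves", "payload": {
  "increments": [0,-0.001,-0.01,-0.005,0.035,-0.005,0,-0.001,-0.02,-0.005,0.034,-0.004,0,0,-0.03,0,0,0,0,0,-0.025,0,0,0,0,0,-0.015,0,0,0,0,0,0,0,0,0],
  "hand": 0.66
}}

```text
t: 8.27
eef_pos: [0.4929, -0.1064, 0.1118]
ee_rot: [-3.141, -0.001, 3.135]
force: [0.2, -0.3, 0.0]
width: 0.0298
```

Run:
```python
from h import *
to((.487,-.110,.054),3.13)
```

```text
t 8.27 at [ 0.4929 -0.1064  0.1118] [-3.141e+00 -1.000e-03  3.135e+00] w 0.0298 F [ 0.2 -0.3  0. ]
d [-0.0059 -0.0036 -0.0578] rot [ 0.001 -0.001 -0.005]
```

Emit:
{"api": "apply_moves", "payload": {
  "increments": [-0.003,-0.002,-0.005,0,0,0,-0.003,-0.002,-0.01,0,0,0,0,0,-0.015,0,0,0,0,0,-0.014,0,0,0,0,0,-0.009,0,0,0,0,0,-0.004,0,0,0,0,0,0,0,0,0]
}}

```text
t: 8.85
eef_pos: [0.4909, -0.1095, 0.0558]
ee_rot: [-3.14, 0.004, 3.139]
force: [-0.0, -1.1, -0.6]
width: 0.0296
```

Run:
```python
from h import *
to((.487,-.110,.054),3.13)
```

```text
t 8.85 at [ 0.4909 -0.1095  0.0558] [-3.14   0.004  3.139] w 0.0296 F [-0.  -1.1 -0.6]
d [-0.0039 -0.0005 -0.0018] rot [ 0.002  0.004 -0.009]
```

Emit:
{"api": "apply_moves", "payload": {
  "increments": [-0.003,0,-0.001,0,0.004,-0.008,0,0,0,0,0,0,0,0,0,0,0,0,0,0,0,0,0,0,0,0,0,0,0,0],
  "hand": 1,
  "force": 25
}}

```text
t: 9.27
eef_pos: [0.4862, -0.1094, 0.0562]
ee_rot: [-3.14, -0.003, 3.129]
force: [3.2, -2.0, -7.8]
width: 0.0132
```

Run:
```python
from h import *
to((.486,-.110,.054),3.13)
a0=np.arcsin(.005/.08); s=arm.get_state()['eef_pos']
prev=None
for t in np.arange(0,1.501,.1):
    p=np.array([-.08*np.cos(a0+t),.08*np.sin(a0+t)]); 
    if prev is not None: print(round(t,2),(p-prev).round(4))
    prev=p
```

```text
t 9.27 at [ 0.4862 -0.1094  0.0562] [-3.140e+00 -3.000e-03  3.129e+00] w 0.0132 F [ 3.2 -2.  -7.8]
d [-0.0002 -0.0006 -0.0022] rot [ 0.001 -0.003  0.001]
0.1 [0.0009 0.0079]
0.2 [0.0017 0.0078]
0.3 [0.0025 0.0076]
0.4 [0.0032 0.0073]
0.5 [0.0039 0.007 ]
0.6 [0.0046 0.0065]
0.7 [0.0052 0.0061]
0.8 [0.0058 0.0055]
0.9 [0.0063 0.0049]
1.0 [0.0068 0.0042]
1.1 [0.0072 0.0035]
1.2 [0.0075 0.0028]
1.3 [0.0077 0.002 ]
1.4 [0.0079 0.0013]
1.5 [0.008  0.0005]
```

Emit:
{"api": "apply_moves", "payload": {
  "increments": [0.001,0,0.008,0,0,0,0.002,0,0.008,0,0,0,0.0025,0,0.0075,0,0,0,0.003,0,0.0075,0,0,0,0.004,0,0.007,0,0,0,0.0045,0,0.0065,0,0,0,0.005,0,0.006,0,0,0,0.006,0,0.0055,0,0,0]
}}

```text
t: 9.93
eef_pos: [0.5132, -0.1097, 0.1164]
ee_rot: [-3.14, -0.008, 3.128]
force: [-0.9, -0.8, -4.3]
width: 0.0134
```

Emit:
{"api": "apply_moves", "payload": {
  "increments": [0.0065,0,0.004,0,0,0,0.007,0,0.0035,0,0,0,0.0075,0,0.003,0,0,0,0.0075,0,0.0025,0,0,0,0.0078,0,0.0018,0,0,0,0.0078,0,0.001,0,0,0,0.008,0,0,0,0,0,0,0,0,0,0,0]
}}

```text
t: 10.6
eef_pos: [0.5657, -0.1109, 0.1401]
ee_rot: [-3.138, -0.019, 3.129]
force: [1.9, -0.5, 0.2]
width: 0.0134
```

Emit:
{"api": "apply_moves", "payload": {
  "increments": [0,0,0,0,0,0,0,0,0,0,0,0,0,0,0.003,0,0,0,0,0,0.015,0,0,0,0,0,0.025,0,0,0,0,0,0.03,0,0,0,-0.02,0,0.02,0,0,0,-0.03,0,0.02,0,0,0,-0.03,0,0,0,0,0,-0.03,0,0,0,0,0,-0.02,0,0,0,0.02,0,0,0,0,0,0,0],
  "hand": 0.55
}}

```text
t: 11.6
eef_pos: [0.4377, -0.1102, 0.2588]
ee_rot: [-3.138, -0.032, 3.13]
force: [0.2, -0.3, -0.9]
width: 0.0394
```

Run:
```python
from h import *
to((.434,-.1235,.073),1.558)
save('wrist','w4.png',scale=1.2)
for n,z in [('bail_bar',.135),('plate',.02)]:
  for l in finder.landmark_of('wrist',n)[:2]: print(n,l['conf'],l['point'],back('wrist',l['point'],z))
```

```text
t 11.6 at [ 0.4377 -0.1102  0.2588] [-3.138 -0.032  3.13 ] w 0.0394 F [ 0.2 -0.3 -0.9]
d [-0.0037 -0.0133 -0.1858] rot [-0.023 -0.028 -1.572]
bail_bar 0.74 [93.1, 175.4] [ 0.5690465  -0.12483286  0.135     ]
plate 0.86 [229.0, 153.3] [ 0.46301432 -0.1200204   0.02      ]
```

View pics/w4.png

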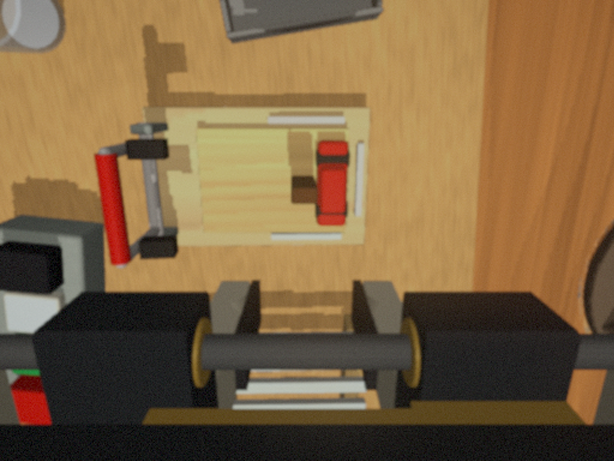

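The clamp stays open, with the bar upright at (112,208). The plate is free, with its grip at (303,190).

Run:
```python
from h import *
B=lambda u,v,z: back('wrist',(u/1.2,v/1.2),z)[:2].round(4)
for x in (.434,):
  for d in [(-.011,-.007),(.011,-.007),(.011,.007),(-.011,.007)]:
    print((proj('wrist',(x+d[0],-.1235+d[1],.088))*1.2).round(), (proj('wrist',(x+d[0],-.1235+d[1],.028))*1.2).round())
print('car?', 'plate +x edge', B(198,185,.028),'corners',B(199,128,.028),B(194,243,.028))
print('jig',B(145,108,.02),B(369,108,.02),B(364,244,.02))
im=optics.grab_frame('wrist'); save('wrist','w4c.png',img=im,crop=(150,80,320,220),scale=4)
```

```text
[321. 186.] [317. 174.]
[293. 186.] [293. 174.]
[294. 203.] [294. 189.]
[321. 203.] [317. 188.]
car? plate +x edge [ 0.5348 -0.1217] corners [ 0.5293 -0.1738] [ 0.5439 -0.0642]
jig [ 0.5781 -0.1916] [ 0.374  -0.1893] [ 0.3744 -0.0567]
```

View pics/w4c.png

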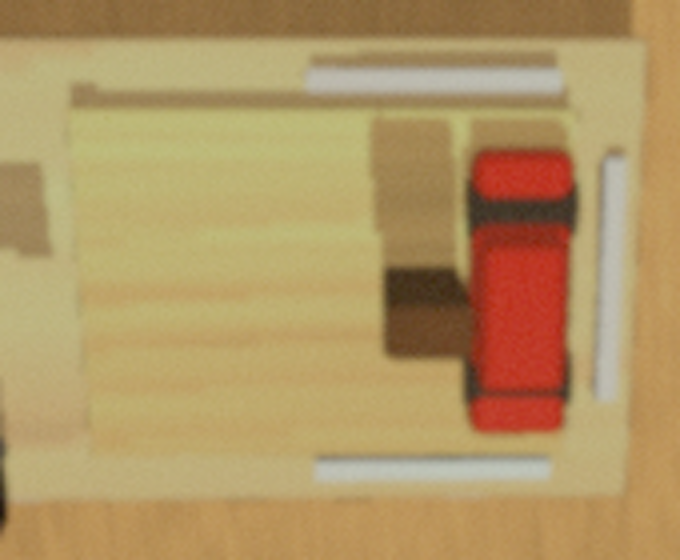

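Emit:
{"api": "apply_moves", "payload": {
  "increments": [0,-0.001,0,-0.002,-0.002,-0.121,0,-0.001,0,-0.002,-0.002,-0.121,0,-0.001,0,-0.002,-0.002,-0.121,0,-0.001,0,-0.002,-0.002,-0.121,0,-0.001,0,-0.002,-0.002,-0.121,0,-0.001,0,-0.002,-0.002,-0.121,0,-0.001,-0.01,-0.002,-0.002,-0.121,0,-0.001,-0.01,-0.002,-0.002,-0.121,0,-0.001,-0.01,-0.002,-0.002,-0.121,0,-0.001,-0.015,-0.002,-0.002,-0.121,0,-0.001,-0.015,-0.002,-0.002,-0.121,0,-0.001,-0.02,-0.002,-0.002,-0.121,0,-0.001,-0.02,0,0,-0.12,0,0,-0.01,0,0,0,0,0,0,0,0,0,0,0,0,0,0,0]
}}

```text
t: 13.13
eef_pos: [0.4572, -0.1236, 0.1338]
ee_rot: [-3.121, -0.0, 1.5]
force: [0.8, 0.0, 0.1]
width: 0.0394
```

Run:
```python
from h import *
to((.437,-.1235,.068),1.558)
```

```text
t 13.13 at [ 0.4572 -0.1236  0.1338] [-3.121 -0.     1.5  ] w 0.0394 F [0.8 0.  0.1]
d [-0.0202  0.0001 -0.0658] rot [-0.001 -0.021  0.058]
```

Emit:
{"api": "apply_moves", "payload": {
  "increments": [-0.01,0,0,0,-0.01,0.03,-0.008,0,-0.005,0,-0.01,0.02,-0.002,0,-0.012,0,0,0.005,0,0,-0.012,0,0,0,0,0,0,0,0,0]
}}

```text
t: 13.55
eef_pos: [0.4419, -0.1235, 0.1064]
ee_rot: [3.139, -0.0, 1.564]
force: [-0.1, 0.3, -0.2]
width: 0.0393
```

Run:
```python
from h import *
to((.437,-.1235,.068),1.558)
```

```text
t 13.55 at [ 0.4419 -0.1235  0.1064] [ 3.139 -0.     1.564] w 0.0393 F [-0.1  0.3 -0.2]
d [-0.0049 -0.     -0.0384] rot [-0.     0.003 -0.006]
```

Emit:
{"api": "apply_moves", "payload": {
  "increments": [-0.004,0,-0.008,0,0.003,-0.005,-0.001,0,-0.01,0,0,0,0,0,-0.01,0,0,0,0,0,-0.007,0,0,0,0,0,-0.003,0,0,0,0,0,0,0,0,0]
}}

```text
t: 14.05
eef_pos: [0.4408, -0.1232, 0.0696]
ee_rot: [3.137, 0.0, 1.561]
force: [-0.6, -0.3, 0.3]
width: 0.0395
```

Emit:
{"api": "apply_moves", "payload": {
  "increments": [0,0,0,0,0,0,0,0,0,0,0,0,0,0,0,0,0,0,0,0,0,0,0,0,0,0,0,0,0,0],
  "hand": 1,
  "force": 40
}}

```text
t: 14.47
eef_pos: [0.4421, -0.1231, 0.0711]
ee_rot: [3.135, 0.0, 1.561]
force: [-0.8, -0.9, -1.7]
width: 0.0135
```

Emit:
{"api": "apply_moves", "payload": {
  "increments": [0,0,0,0,0,0,-0.004,0,-0.001,0,0,0,-0.003,0,-0.001,0,0,0],
  "hand": 0.7
}}

```text
t: 14.72
eef_pos: [0.4355, -0.1231, 0.0696]
ee_rot: [3.133, -0.0, 1.561]
force: [-0.5, -0.7, -0.1]
width: 0.0248
```

Emit:
{"api": "apply_moves", "payload": {
  "increments": [0,0,0,0,0,0,0,0,0,0,0,0,0,0,0,0,0,0,0,0,0,0,0,0],
  "hand": 1,
  "force": 45
}}

```text
t: 15.05
eef_pos: [0.4341, -0.1231, 0.0694]
ee_rot: [3.134, -0.0, 1.561]
force: [0.2, -0.1, -0.2]
width: 0.0135
```

Emit:
{"api": "apply_moves", "payload": {
  "increments": [0,0,0.004,0,0,0,0,0,0.008,0,0,0,0,0,0.012,0,0,0,0,0,0.014,0,0,0,0,0,0.014,0,0,0,0,0,0.01,0,0,0,0,0,0,0,0,0]
}}

```text
t: 15.63
eef_pos: [0.4326, -0.1233, 0.136]
ee_rot: [3.138, 0.0, 1.561]
force: [0.9, 0.4, -2.0]
width: 0.0138
```

Emit:
{"api": "apply_moves", "payload": {
  "increments": [0,0.006,0.002,0,0,0,-0.001,0.012,0.002,0,0,0,-0.001,0.018,0,0,0,0,-0.001,0.022,0,0,0,0,-0.001,0.022,0,0,0,0,-0.001,0.022,0,0,0,0,-0.001,0.022,0,0,0,0,-0.001,0.022,0,0,0,0,-0.001,0.022,0,0,0,0,-0.001,0.018,0,0,0,0,0,0.012,0,0,0,0,0,0.006,0,0,0,0,0,0,0,0,0,0]
}}

```text
t: 16.72
eef_pos: [0.4177, 0.092, 0.1371]
ee_rot: [-3.14, 0.002, 1.556]
force: [0.0, 0.7, -1.6]
width: 0.0135
```

Run:
```python
from h import *
to((.4255,.0965,.0934),1.561)
save('side','s5.png',crop=(200,120,400,270),scale=3)
```

```text
t 16.72 at [0.4177 0.092  0.1371] [-3.140e+00  2.000e-03  1.556e+00] w 0.0135 F [ 0.   0.7 -1.6]
d [ 0.0078  0.0045 -0.0437] rot [ 0.002 -0.001  0.005]
```

View pics/s5.png

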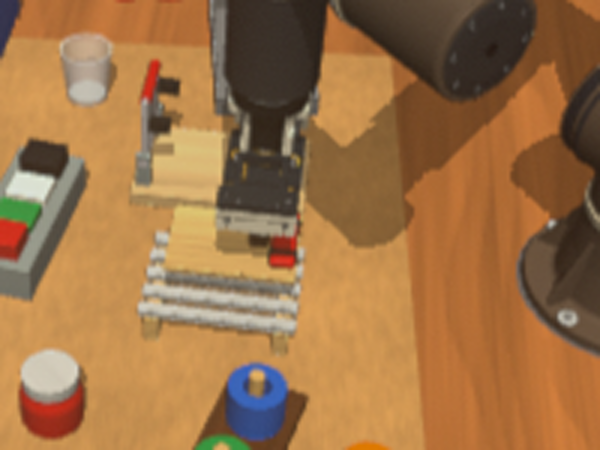

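The plate hangs level from the gripper above the rack. Lowering it now.

Emit:
{"api": "apply_moves", "payload": {
  "increments": [0.003,0.002,-0.003,0,0,0.003,0.003,0.002,-0.008,0,0,0.002,0.002,0.001,-0.009,0,0,0,0,0,-0.008,0,0,0,0,0,-0.007,0,0,0,0,0,-0.004,0,0,0,0,0,-0.002,0,0,0,0,0,0,0,0,0]
}}

```text
t: 17.43
eef_pos: [0.4266, 0.0939, 0.0934]
ee_rot: [-3.139, 0.003, 1.558]
force: [-0.7, 0.1, -2.0]
width: 0.014
```

Run:
```python
from h import *
to((.4255,.0965,.0934),1.561)
```

```text
t 17.43 at [0.4266 0.0939 0.0934] [-3.139e+00  3.000e-03  1.558e+00] w 0.014 F [-0.7  0.1 -2. ]
d [-0.0011  0.0026  0.    ] rot [ 0.003 -0.002  0.003]
```

Emit:
{"api": "apply_moves", "payload": {
  "increments": [0,0,-0.0015,0,0,0,0,0,-0.0015,0,0,0,0,0,0,0,0,0]
}}

```text
t: 17.68
eef_pos: [0.427, 0.0939, 0.0935]
ee_rot: [-3.141, 0.003, 1.559]
force: [-0.4, -0.3, -0.9]
width: 0.0139
```

Emit:
{"api": "apply_moves", "payload": {
  "increments": [0,0,-0.003,0,0,0,0,0,0,0,0,0]
}}

```text
t: 17.85
eef_pos: [0.428, 0.0939, 0.0933]
ee_rot: [3.14, 0.003, 1.56]
force: [0.6, -0.1, -1.8]
width: 0.0142
```

Emit:
{"api": "apply_moves", "payload": {
  "increments": [0,0,0,0,0,0,0,0,0,0,0,0,0,0,0,0,0,0,0,0,0.005,0,0,0,0,0,0.02,0,0,0,0,0,0.03,0,0,0,0,0,0.03,0,0,0,0,0,0.03,0,0,0,-0.01,-0.02,0.03,0,0,0,-0.01,-0.03,0.02,0,0,0,0,-0.03,0,0,0,0,0,0,0,0,0,0],
  "hand": 0.62
}}

```text
t: 18.85
eef_pos: [0.4051, 0.0091, 0.2651]
ee_rot: [-3.14, 0.009, 1.563]
force: [-0.3, -0.1, -1.2]
width: 0.0332
```

Run:
```python
from h import *
to((.566,-.1235,.25),3.13)
save('wrist','w6.png',scale=1.2)
for l in finder.landmark_of('wrist','plate')[:2]: print(l['conf'],l['point'],back('wrist',l['point'],.044))
for l in finder.landmark_of('wrist','bail_bar')[:2]: print(l['conf'],l['point'],back('wrist',l['point'],.135))
```

```text
t 18.85 at [0.4051 0.0091 0.2651] [-3.14   0.009  1.563] w 0.0332 F [-0.3 -0.1 -1.2]
d [ 0.1609 -0.1326 -0.0151] rot [0.009 0.006 1.567]
0.58 [329.6, 204.0] [0.4537149 0.094701  0.044    ]
```

View pics/w6.png

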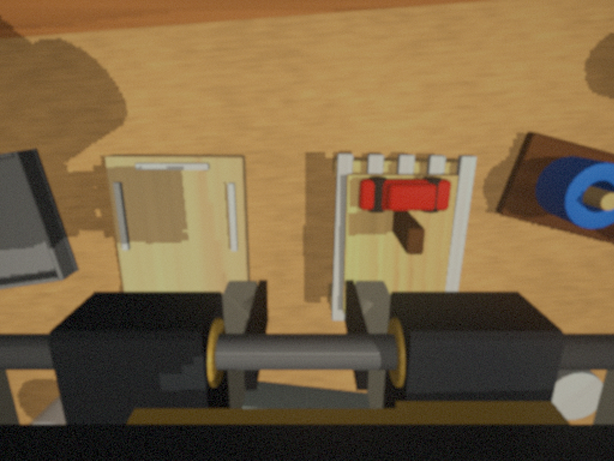

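The plate lies square and level on the rack, car at (404,195), centred at about (0.454, 0.095). Next I shut the clamp.

Emit:
{"api": "apply_moves", "payload": {
  "increments": [0.012,-0.009,0,0.001,0,0.12,0.012,-0.009,0,0.001,0,0.12,0.012,-0.009,0,0.001,0,0.12,0.012,-0.009,0,0.001,0,0.12,0.012,-0.009,0,0.001,0,0.12,0.012,-0.009,0,0.001,0,0.12,0.012,-0.009,0,0.001,0,0.12,0.012,-0.009,0,0.001,0,0.12,0.012,-0.009,0,0.001,0,0.12,0.012,-0.009,0,0,0,0.12,0.012,-0.009,0,0,0,0.12,0.012,-0.009,-0.01,0,0,0.12,0.012,-0.009,-0.01,0,0,0.1,0,0,0,0,0,0,0,0,0,0,0,0],
  "hand": 0.5
}}

```text
t: 20.25
eef_pos: [0.5694, -0.0982, 0.2268]
ee_rot: [-3.129, -0.019, -3.113]
force: [-0.9, -0.1, 0.0]
width: 0.0438
```

Run:
```python
from h import *
to((.567,-.1095,.128),3.13)
im=optics.grab_frame('wrist')
for l in finder.landmark_of('wrist','bail_bar')[:2]: print(l['conf'],l['point'],back('wrist',l['point'],.135))
```

```text
t 20.25 at [ 0.5694 -0.0982  0.2268] [-3.129 -0.019 -3.113] w 0.0438 F [-0.9 -0.1  0. ]
d [-0.0024 -0.0113 -0.0988] rot [ 0.013 -0.019 -0.04 ]
0.72 [261.2, 167.1] [ 0.56309606 -0.12529686  0.135     ]
```

Emit:
{"api": "apply_moves", "payload": {
  "increments": [-0.001,-0.008,-0.01,0.006,-0.01,-0.02,-0.001,-0.008,-0.015,0.006,-0.009,-0.02,0,-0.004,-0.02,0,0,0,0,0,-0.02,0,0,0,0,0,-0.015,0,0,0,0,0,-0.006,0,0,0,0,0,0,0,0,0]
}}

```text
t: 20.93
eef_pos: [0.5669, -0.1137, 0.1431]
ee_rot: [3.141, 0.009, 3.121]
force: [-0.3, -0.4, 0.4]
width: 0.0443
```

Emit:
{"api": "apply_moves", "payload": {
  "increments": [0,0,0,0,0,0,0,0,0,0,0,0,0,0,0,0,0,0,0,0,0,0,0,0,0,0,0,0,0,0],
  "hand": 1,
  "force": 25
}}

```text
t: 21.35
eef_pos: [0.5672, -0.1125, 0.147]
ee_rot: [3.141, 0.011, 3.121]
force: [-11.2, 1.6, 1.6]
width: 0.0161
```

Emit:
{"api": "apply_moves", "payload": {
  "increments": [0,0,0,0,0,0,0,0,0,0,0,0,-0.001,0,-0.008,0,-0.008,0,0,0,-0.01,0,0,0,0,0,-0.005,0,0,0,0,0,0,0,0,0],
  "hand": 0.55
}}

```text
t: 21.85
eef_pos: [0.568, -0.1126, 0.1251]
ee_rot: [3.14, 0.025, 3.121]
force: [-0.4, 0.3, -0.1]
width: 0.039
```

Emit:
{"api": "apply_moves", "payload": {
  "increments": [0,0,0,0,0,0,0,0,0,0,0,0,0,0,0,0,0,0,0,0,0,0,0,0,0,0,0,0,0,0],
  "hand": 1,
  "force": 30
}}

```text
t: 22.27
eef_pos: [0.5659, -0.1128, 0.1246]
ee_rot: [3.141, 0.019, 3.121]
force: [-5.6, 1.3, 4.8]
width: 0.0132
```

Emit:
{"api": "apply_moves", "payload": {
  "increments": [-0.008,0,-0.0005,0,-0.01,0,-0.008,0,-0.0015,0,-0.008,0,-0.0078,0,-0.002,0,0,0,-0.0075,0,-0.003,0,0,0,-0.007,0,-0.0035,0,0,0,-0.007,0,-0.004,0,0,0,-0.0063,0,-0.005,0,0,0,-0.0058,0,-0.0055,0,0,0]
}}

```text
t: 22.93
eef_pos: [0.5428, -0.1123, 0.1209]
ee_rot: [-3.14, 0.11, 3.134]
force: [-6.6, 2.8, 34.8]
width: 0.0129
```

Emit:
{"api": "apply_moves", "payload": {
  "increments": [-0.008,0,-0.001,0,0.02,0,-0.008,0,-0.002,0,0.02,0,-0.008,0,-0.003,0,0.02,0,-0.008,0,-0.004,0,0.02,0,0,0,0,0,0,0]
}}

```text
t: 23.35
eef_pos: [0.5232, -0.1119, 0.1149]
ee_rot: [-3.141, 0.056, 3.136]
force: [-2.3, 0.1, 6.0]
width: 0.0129
```

Emit:
{"api": "apply_moves", "payload": {
  "increments": [-0.006,0,-0.006,0,0.02,0,-0.006,0,-0.006,0,0.02,0,-0.005,0,-0.007,0,0.015,0,-0.005,0,-0.007,0,0,0,-0.0045,0,-0.007,0,0,0,-0.0035,0,-0.007,0,0,0,-0.003,0,-0.008,0,0,0,-0.002,0,-0.008,0,0,0,-0.001,0,-0.008,0,0,0,0,0,-0.006,0,0,0,0,0,0,0,0,0]
}}

```text
t: 24.27
eef_pos: [0.4862, -0.1113, 0.0461]
ee_rot: [-3.141, 0.005, 3.136]
force: [1.7, -0.3, -3.9]
width: 0.0131
```

Emit:
{"api": "apply_moves", "payload": {
  "increments": [0,0,0,0,0,0,0,0,0,0,0,0,0,0,0,0,0,0,0,0,0.008,0,0,0,0,0,0.02,0,0,0,0,0,0.035,0,0,0,0,0,0.04,0,0,0,0,0.005,0.04,0,0,0,0,0.02,0.035,0,0,-0.02,-0.006,0.035,0.02,0,0,-0.025,-0.008,0.035,0.01,0,0,-0.03,-0.008,0.035,0,0,0,-0.03,-0.008,0.035,0,0,0,-0.03,-0.008,0.035,0,0,0,-0.03,-0.008,0.035,0,0,0,-0.03,-0.008,0.035,0,0,0,-0.03,-0.006,0.03,0,0,0,-0.03,0,0.01,0,0,0,0,0,0,0,0,0,0,0,0,0,0,0,0],
  "hand": 0.6
}}

```text
t: 25.93
eef_pos: [0.4194, 0.2088, 0.2857]
ee_rot: [3.124, 0.022, 2.867]
force: [0.3, -0.6, 0.4]
width: 0.035
```

Run:
```python
from h import *
to((.4025,.2598,.25),2.873)
save('wrist','w7.png',scale=1.2)
for n in 'abc':
  for l in finder.landmark_of('wrist',f'roll_{n}_mid')[:3]: print(n,l['conf'],np.round(l['point']),back('wrist',l['point'],.04).round(4))
t=save('top','t7.png',crop=(290,150,490,290),scale=3)
B=lambda c,u,v,z: back(c,(u,v),z)[:2].round(4)
for l in finder.landmark_of('top','box')[:2]: print('box',l['conf'],l['point'],back('top',l['point'],0))
```

```text
t 25.93 at [0.4194 0.2088 0.2857] [3.124 0.022 2.867] w 0.035 F [ 0.3 -0.6  0.4]
d [-0.0169  0.051  -0.0357] rot [-0.011  0.026  0.005]
a 0.92 [283. 330.] [0.4541 0.4595 0.04  ]
a 0.67 [199. 335.] [0.5733 0.4375 0.04  ]
b 0.97 [383. 218.] [0.2915 0.3253 0.04  ]
b 0.71 [283. 195.] [0.4046 0.2623 0.04  ]
b 0.69 [286. 266.] [0.4256 0.3594 0.04  ]
c 0.76 [286. 267.] [0.4256 0.3609 0.04  ]
box 0.72 [424.1, 233.4] [ 0.44691435 -0.379052    0.        ]
box 0.28 [338.0, 191.3] [ 0.57378441 -0.12856752  0.        ]
```

View pics/w7.png

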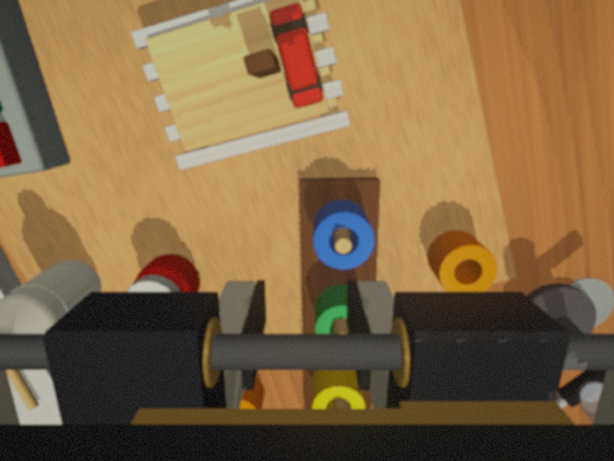

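View pics/t7.png

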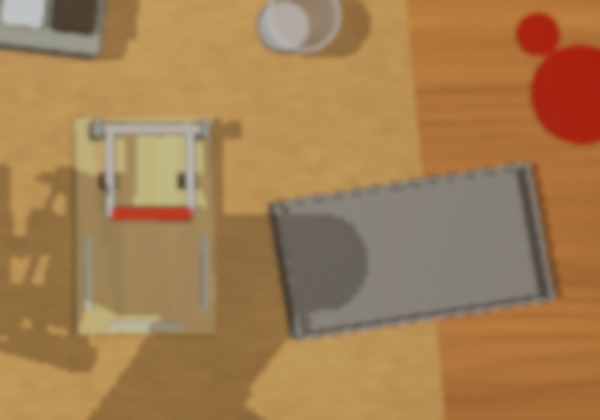

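The clamp lies shut on the empty jig, with its bar at (150,213) in the crop. The box is still in place. In the wrist view the blue roll is on its spindle at (343,240), with green and yellow behind it; the orange rolls at (465,265) and (250,395) are decoys. I'll take the blue roll first.

Emit:
{"api": "apply_moves", "payload": {
  "increments": [-0.003,0.009,0,-0.002,0.005,0.003,-0.003,0.009,-0.01,-0.002,0.005,0.003,-0.003,0.009,-0.02,-0.002,0.005,0.003,-0.003,0.009,-0.03,-0.002,0.005,0.003,-0.002,0.009,-0.03,-0.002,0.005,0.003,-0.002,0.007,-0.03,0,0,0,0,0,-0.02,0,0,0,0,0,-0.01,0,0,0,0,0,0,0,0,0],
  "hand": 0
}}

```text
t: 26.98
eef_pos: [0.4018, 0.2623, 0.1254]
ee_rot: [3.141, -0.002, 2.875]
force: [-0.5, -1.1, 0.1]
width: 0.0858
```

Run:
```python
from h import *
to((.403,.262,.046),2.883)
```

```text
t 26.98 at [0.4018 0.2623 0.1254] [ 3.141e+00 -2.000e-03  2.875e+00] w 0.0858 F [-0.5 -1.1  0.1]
d [ 0.0012 -0.0003 -0.0794] rot [-0.001 -0.002  0.008]
```

Emit:
{"api": "apply_moves", "payload": {
  "increments": [0.001,0,-0.008,0,0,0.008,0,0,-0.016,0,0,0,0,0,-0.02,0,0,0,0,0,-0.018,0,0,0,0,0,-0.01,0,0,0,0,0,-0.005,0,0,0,0,0,0,0,0,0]
}}

```text
t: 27.57
eef_pos: [0.4044, 0.2655, 0.0457]
ee_rot: [3.137, 0.0, 2.887]
force: [-0.0, 0.4, 0.3]
width: 0.0878
```

Emit:
{"api": "apply_moves", "payload": {
  "increments": [0,0,0,0,0,0,0,0,0,0,0,0,0,0,0,0,0,0,0,0,0,0,0,0,0,0,0,0,0,0],
  "hand": 1,
  "force": 30
}}

```text
t: 27.98
eef_pos: [0.4058, 0.2675, 0.0486]
ee_rot: [3.133, 0.002, 2.888]
force: [0.4, 0.4, -0.4]
width: 0.0598
```

Emit:
{"api": "apply_moves", "payload": {
  "increments": [0,0,0.006,0,0,0,0,0,0.014,0,0,0,0,0,0.025,0,0,0,0,0,0.03,0,0,0,0,0,0.03,0,0,0,0,-0.01,0.03,0,0,0,0.002,-0.02,0.015,0,0,0,0.002,-0.03,0,0,0,0.02,0.002,-0.034,0,0,0,0.025,0.002,-0.034,0,0,0,0.025,0.002,-0.034,0,0,0,0.025,0.002,-0.034,0,0,0,0.025,0.002,-0.034,0,0,0,0.025,0.002,-0.034,0,0,0,0.025,0.002,-0.034,0,0,0,0.025,0.002,-0.034,0,0,0,0.025,0.002,-0.034,0,0,0,0.025,0.002,-0.034,0,0,0,0.025,0.002,-0.034,0,0,0,0.025,0.002,-0.03,0,0,0,0.025]
}}

```text
t: 29.65
eef_pos: [0.4282, -0.2144, 0.2218]
ee_rot: [3.123, 0.021, -3.049]
force: [0.8, -0.3, 0.3]
width: 0.0584
```

Emit:
{"api": "apply_moves", "payload": {
  "increments": [0.002,-0.034,0,0,0,0.02,0.002,-0.03,0,0,0,0.02,0.002,-0.02,0,0,0,0.02,0.001,-0.01,0,0,0,0.02,0,0,0,0,0,0,0,0,0,0,0,0]
}}

```text
t: 30.15
eef_pos: [0.4323, -0.3195, 0.2244]
ee_rot: [3.123, 0.022, -2.972]
force: [-1.0, 0.2, -1.6]
width: 0.0587
```

```bash
cat >> h.py <<'E'
def box():
    im=optics.grab_frame('top')
    for l in finder.landmark_of('top','box')[:1]: print('box lm',round(l['conf'],2),back('top',l['point'],0)[:2].round(4))
    for l in finder.find_in('top','box')[:1]:
        b=l['box']; print('bb',np.round(b),[back('top',p,.03)[:2].round(3).tolist() for p in [(b[0],b[1]),(b[2],b[3])]])
    h=cv2.cvtColor(im,cv2.COLOR_RGB2HSV); m=cv2.inRange(h,(0,0,40),(180,75,170)); m[:195]=0; m[285:]=0; m[:,:360]=0
    m=cv2.morphologyEx(m,cv2.MORPH_OPEN,np.ones((3,3))); n,l,st,c=cv2.connectedComponentsWithStats(m); i=1+np.argmax(st[1:,4])
    r=cv2.minAreaRect(np.argwhere(l==i)[:,::-1].astype(np.float32)); cs=np.array([back('top',p,.03)[:2] for p in cv2.boxPoints(r)])
    print('box seg',np.array(cs.mean(0)).round(4),np.round(r[1],0),cs.round(3).tolist()); return im
E
python3 - <<'E'
from h import *
to((.4374,-.3052,.045),3.276)
box()
E
```

```text
t 30.15 at [ 0.4323 -0.3195  0.2244] [ 3.123  0.022 -2.972] w 0.0587 F [-1.   0.2 -1.6]
d [ 0.0051  0.0143 -0.1794] rot [-0.021  0.019 -0.035]
box lm 0.22 [0.6968 0.0423]
bb [288. 141. 306. 158.] [[0.72, 0.019], [0.668, -0.032]]
box seg [ 0.3228 -0.4464] [12. 34.] [[0.332, -0.395], [0.349, -0.492], [0.314, -0.498], [0.297, -0.401]]
```

Run:
```python
from h import *
for c in ('wrist','side'):
    save(c,f'b_{c}.png')
    for l in finder.landmark_of(c,'box')[:2]: print(c,round(l['conf'],2),np.round(l['point']),back(c,l['point'],0)[:2].round(4))
print([proj('side',p).round() for p in [(.4475,-.3795,0)]],[proj('side',(x,y,.03)).round().tolist() for x,y in [(.4948,-.2431),(.5288,-.4942),(.4001,-.5161),(.3664,-.2646)]],[proj('wrist',(x,y,.03)).round().tolist() for x,y in [(.4948,-.2431),(.5288,-.4942),(.4001,-.5161),(.3664,-.2646)]])
a=cv2.imread('pics/b_side.png')[90:190,230:340]; b=cv2.imread('pics/b_wrist.png')
cv2.imwrite('pics/b.png',np.hstack([b,cv2.resize(a,(288,384*288//288*1)[:2])]) if 0 else np.hstack([cv2.resize(a,(286,260)),cv2.resize(b,(347,260))]))
```

```text
wrist 0.73 [260.  97.] [ 0.4436 -0.3851]
side 0.85 [286. 141.] [ 0.4466 -0.3759]
[array([286., 140.])] [[272.0, 153.0], [270.0, 117.0], [300.0, 117.0], [305.0, 153.0]] [[192.0, 221.0], [185.0, -48.0], [337.0, -48.0], [310.0, 223.0]]
```

View pics/b.png

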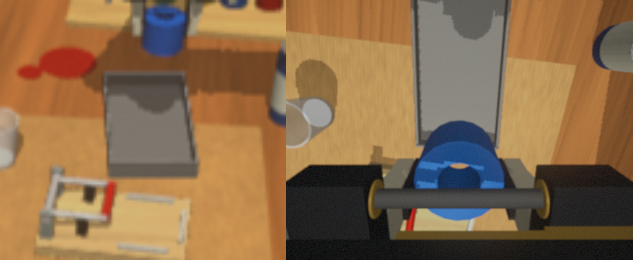

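The side view confirms that the box is where it was, and the wrist view shows the blue roll held firmly. Lowering it into the near slot.

Emit:
{"api": "apply_moves", "payload": {
  "increments": [0.001,0.005,-0.01,-0.005,0.005,-0.009,0.001,0.006,-0.02,-0.005,0.005,-0.009,0.001,0.005,-0.03,-0.005,0.005,-0.009,0.001,0.001,-0.03,-0.005,0.004,-0.008,0,0,-0.03,0,0,0,0,0,-0.02,0,0,0,0,0,-0.012,0,0,0,0,0,-0.006,0,0,0,0,0,0,0,0,0]
}}

```text
t: 31.25
eef_pos: [0.4397, -0.2969, 0.0649]
ee_rot: [-3.137, 0.008, -2.998]
force: [0.1, 0.0, -0.8]
width: 0.0586
```

Run:
```python
from h import *
to((.4374,-.302,.0395),3.276)
```

```text
t 31.25 at [ 0.4397 -0.2969  0.0649] [-3.137  0.008 -2.998] w 0.0586 F [ 0.1  0.  -0.8]
d [-0.0023 -0.0051 -0.0254] rot [ 0.004  0.009 -0.009]
```

Emit:
{"api": "apply_moves", "payload": {
  "increments": [-0.001,-0.002,-0.006,0,0.005,-0.005,-0.001,-0.003,-0.009,0,0,0,0,0,-0.006,0,0,0,0,0,-0.003,0,0,0,0,0,0,0,0,0]
}}

```text
t: 31.67
eef_pos: [0.4401, -0.3029, 0.0417]
ee_rot: [-3.135, 0.008, -3.002]
force: [-1.2, -0.4, -0.7]
width: 0.0583
```

Emit:
{"api": "apply_moves", "payload": {
  "increments": [-0.001,0,-0.003,0,0,0,0,0,0,0,0,0]
}}

```text
t: 31.83
eef_pos: [0.4398, -0.3034, 0.0392]
ee_rot: [-3.134, 0.009, -3.002]
force: [0.1, -0.2, -0.9]
width: 0.0587
```

Emit:
{"api": "apply_moves", "payload": {
  "increments": [0,0,0,0,0,0,0,0,0,0,0,0,0,0,0,0,0,0,0,0,0.01,0,0,0,0,0,0.02,0,0,0,0,0,0.035,0,0,0,0,0,0.04,0,0,0,0,0,0.04,0,0,0,0,0.02,0.02,0,0,0,0,0.035,0,0,0,0,0,0.04,0,0,0,-0.02,0,0.04,0,0,0,-0.02,0,0.04,0,0,0,-0.02,0,0.04,0,0,0,-0.02,0,0.04,0,0,0,-0.02,0,0.04,0,0,0,-0.02,0,0.04,0,0,0,-0.02,0,0.04,0,0,0,-0.02,0,0.04,0,0,0,-0.02],
  "hand": 0.15
}}

```text
t: 33.42
eef_pos: [0.4333, 0.1222, 0.2296]
ee_rot: [-3.138, 0.027, 3.083]
force: [2.2, -0.0, 0.7]
width: 0.0745
```

Emit:
{"api": "apply_moves", "payload": {
  "increments": [0,0.04,0,0,0,-0.02,0,0.04,0,0,0,-0.02,0,0.04,0,0,0,-0.02,0,0.04,0,0,0,-0.02,0,0.035,0,0,0,-0.02,0,0.025,0,0,0,-0.02,0,0.012,0,0,0,-0.02,0,0,0,0,0,0,0,0,0,0,0,0],
  "hand": 0
}}

```text
t: 34.17
eef_pos: [0.4281, 0.3723, 0.2389]
ee_rot: [3.136, 0.033, 2.945]
force: [0.1, -0.3, 0.2]
width: 0.0876
```

Run:
```python
from h import *
to((.428,.359,.13),2.883)
im=optics.grab_frame('wrist')
for n in 'ca':
  for l in finder.landmark_of('wrist',f'roll_{n}_mid')[:2]: print(n,l['conf'],np.round(l['point']),back('wrist',l['point'],.04).round(4))
optics.grab_frame('side')
for l in finder.landmark_of('side','box')[:1]: print('box',round(l['conf'],2),np.round(l['point']),back('side',l['point'],0)[:2].round(4))
im=box()
for l in finder.landmark_of('top','roll_b')[:4]: print('b',round(l['conf'],2),back('top',l['point'],.005)[:2].round(4))
```

```text
t 34.17 at [0.4281 0.3723 0.2389] [3.136 0.033 2.945] w 0.0876 F [ 0.1 -0.3  0.2]
d [-1.000e-04 -1.330e-02 -1.089e-01] rot [ 0.002  0.033 -0.062]
c 0.58 [260. 156.] [0.4268 0.3601 0.04  ]
a 0.92 [321. 312.] [0.3908 0.5618 0.04  ]
a 0.56 [251. 243.] [0.4566 0.4559 0.04  ]
box 0.35 [275. 279.] [0.4229 0.3307]
box lm 0.84 [ 0.4484 -0.3756]
bb [379. 204. 477. 264.] [[0.533, -0.24], [0.359, -0.516]]
box seg [ 0.4477 -0.3765] [46. 89.] [[0.495, -0.241], [0.532, -0.495], [0.4, -0.511], [0.363, -0.259]]
b 0.77 [0.5721 0.4547]
b 0.67 [ 0.4429 -0.3143]
b 0.58 [0.2887 0.3319]
b 0.57 [0.4326 0.3647]
```

Emit:
{"api": "apply_moves", "payload": {
  "increments": [0,-0.005,-0.01,0,0.011,-0.02,0,-0.005,-0.02,0,0.011,-0.02,0,-0.004,-0.03,0,0.011,-0.022,0,0,-0.03,0,0,0,0,0,-0.015,0,0,0,0,0,0,0,0,0]
}}

```text
t: 35.12
eef_pos: [0.4288, 0.3539, 0.1294]
ee_rot: [3.139, -0.002, 2.87]
force: [-0.1, 0.4, 0.3]
width: 0.0876
```

Run:
```python
from h import *
to((.4275,.3595,.046),2.883)
```

```text
t 35.12 at [0.4288 0.3539 0.1294] [ 3.139e+00 -2.000e-03  2.870e+00] w 0.0876 F [-0.1  0.4  0.3]
d [-0.0013  0.0056 -0.0834] rot [-0.003 -0.001  0.013]
```

Emit:
{"api": "apply_moves", "payload": {
  "increments": [-0.001,0.002,-0.008,0,0,0.008,0,0.001,-0.016,0,0,0.004,0,0,-0.02,0,0,0,0,0,-0.018,0,0,0,0,0,-0.012,0,0,0,0,0,-0.006,0,0,0,0,0,0,0,0,0]
}}

```text
t: 35.7
eef_pos: [0.4296, 0.3586, 0.0485]
ee_rot: [3.134, -0.0, 2.882]
force: [0.9, 0.5, 0.2]
width: 0.0876
```

Emit:
{"api": "apply_moves", "payload": {
  "increments": [0,0,0,0,0,0,0,0,0,0,0,0,0,0,0,0,0,0,0,0,0,0,0,0],
  "hand": 1,
  "force": 30
}}

```text
t: 36.03
eef_pos: [0.4308, 0.3603, 0.0514]
ee_rot: [3.13, 0.001, 2.883]
force: [-0.1, -0.1, -0.2]
width: 0.0664
```

Emit:
{"api": "apply_moves", "payload": {
  "increments": [0,0,-0.002,0,0,0,0,0,-0.002,0,0,0,0,0,0,0,0,0]
}}

```text
t: 36.28
eef_pos: [0.4312, 0.3611, 0.0515]
ee_rot: [3.127, 0.002, 2.883]
force: [-0.5, -0.1, -1.2]
width: 0.0598
```

Emit:
{"api": "apply_moves", "payload": {
  "increments": [0,0,0.006,0,0,0,0,0,0.014,0,0,0,0,0,0.025,0,0,0,0,0,0.03,0,0,0,0,0,0.03,0,0,0,0,-0.01,0.03,0,0,0,0,-0.02,0.015,0,0,0,0.001,-0.03,0,0,0,0.02,0.001,-0.036,0,0,0,0.02,0.001,-0.036,0,0,0,0.02,0.001,-0.036,0,0,0,0.02,0.001,-0.036,0,0,0,0.02,0.001,-0.036,0,0,0,0.02,0.001,-0.036,0,0,0,0.02,0.001,-0.036,0,0,0,0.02,0.001,-0.036,0,0,0,0.02,0.001,-0.036,0,0,0,0.02,0.001,-0.036,0,0,0,0.02,0.001,-0.036,0,0,0,0.02,0.001,-0.036,0,0,0,0.02]
}}

```text
t: 37.95
eef_pos: [0.4392, -0.1474, 0.2188]
ee_rot: [3.117, 0.017, -3.116]
force: [0.8, 0.9, -1.3]
width: 0.0598
```

Emit:
{"api": "apply_moves", "payload": {
  "increments": [0.001,-0.036,0,0,0,0.015,0.001,-0.036,0,0,0,0.015,0.001,-0.036,0,0,0,0.015,0.001,-0.036,0,0,0,0.015,0.001,-0.034,0,0,0,0.015,0.001,-0.025,0,0,0,0.01,0,-0.012,0,0,0,0.01,0,0,0,0,0,0,0,0,0,0,0,0]
}}

```text
t: 38.7
eef_pos: [0.4408, -0.3812, 0.2211]
ee_rot: [3.118, 0.02, -3.023]
force: [0.3, 0.1, -1.0]
width: 0.0597
```

Run:
```python
from h import *
to((.449,-.383,.0425),3.276)
for c in ('wrist','side'):
    save(c,f'c_{c}.png')
    for l in finder.landmark_of(c,'box')[:2]: print(c,round(l['conf'],2),np.round(l['point']),back(c,l['point'],0)[:2].round(4))
    for l in finder.landmark_of(c,'roll_b')[:3]: print(c,'roll',round(l['conf'],2),np.round(l['point']),back(c,l['point'],.005)[:2].round(4))
```

```text
t 38.7 at [ 0.4408 -0.3812  0.2211] [ 3.118  0.02  -3.023] w 0.0597 F [ 0.3  0.1 -1. ]
d [ 0.0082 -0.0018 -0.1786] rot [-0.026  0.017  0.016]
wrist 0.83 [258. 157.] [ 0.442  -0.3821]
wrist roll 0.85 [256. 231.] [ 0.4336 -0.2942]
side 0.83 [287. 140.] [ 0.443  -0.3779]
side 0.23 [269. 167.] [ 0.4979 -0.1944]
side roll 0.88 [213. 309.] [0.5827 0.4613]
side roll 0.69 [289. 149.] [ 0.4321 -0.3131]
side roll 0.64 [290. 100.] [ 0.4534 -0.6988]
```

Emit:
{"api": "apply_moves", "payload": {
  "increments": [0.002,0,-0.01,-0.006,0.004,0.004,0.002,-0.002,-0.02,-0.006,0.004,0.004,0.002,-0.002,-0.03,-0.006,0.004,0.004,0.001,0,-0.03,-0.006,0.004,0.004,0,0,-0.03,0,0,0,0,0,-0.02,0,0,0,0,0,-0.012,0,0,0,0,0,-0.006,0,0,0,0,0,0,0,0,0]
}}

```text
t: 39.75
eef_pos: [0.451, -0.3782, 0.0568]
ee_rot: [-3.136, 0.006, -2.992]
force: [-0.3, 0.2, -0.4]
width: 0.0598
```

Run:
```python
from h import *
to((.448,-.384,.042),3.276)
```

```text
t 39.75 at [ 0.451  -0.3782  0.0568] [-3.136  0.006 -2.992] w 0.0598 F [-0.3  0.2 -0.4]
d [-0.003  -0.0058 -0.0148] rot [ 0.004  0.007 -0.015]
```

Emit:
{"api": "apply_moves", "payload": {
  "increments": [-0.002,-0.004,-0.004,0,0.005,-0.01,0,-0.004,-0.006,0,0,0,0,-0.001,-0.005,0,0,0,0,0,-0.003,0,0,0,0,0,0,0,0,0]
}}

```text
t: 40.17
eef_pos: [0.4514, -0.3892, 0.0409]
ee_rot: [-3.133, 0.005, -3.001]
force: [-0.3, 0.5, 0.3]
width: 0.0597
```

Emit:
{"api": "apply_moves", "payload": {
  "increments": [0,0,0,0,0,0,0,0,0,0,0,0,0,0,0,0,0,0,0,0,0.01,0,0,0,0,0,0.02,0,0,0,0,0,0.035,0,0,0,0,0,0.04,0,0,0,0,0,0.04,0,0,0,0,0.02,0.02,0,0,0,0,0.035,0,0,0,0,0,0.04,0,0,0,-0.02,0,0.04,0,0,0,-0.02,0,0.04,0,0,0,-0.02,0,0.04,0,0,0,-0.02,0,0.04,0,0,0,-0.02,0,0.04,0,0,0,-0.02,0,0.04,0,0,0,-0.02,0,0.04,0,0,0,-0.02,0,0.04,0,0,0,-0.02],
  "hand": 0.15
}}

```text
t: 41.75
eef_pos: [0.4477, 0.0347, 0.2305]
ee_rot: [-3.132, 0.026, 3.084]
force: [2.1, -0.9, -0.8]
width: 0.0746
```

Emit:
{"api": "apply_moves", "payload": {
  "increments": [0.001,0.04,0,0,0,-0.02,0.001,0.04,0,0,0,-0.02,0.001,0.04,0,0,0,-0.02,0.001,0.04,0,0,0,-0.02,0.001,0.04,0,0,0,-0.02,0.001,0.04,0,0,0,-0.02,0.001,0.04,0,0,0,-0.02,0.001,0.035,0,0,0,-0.02,0,0.03,0,0,0,-0.02,0,0.015,0,0,0,-0.01,0,0,0,0,0,0,0,0,0,0,0,0],
  "hand": 0
}}

```text
t: 42.75
eef_pos: [0.4498, 0.4187, 0.2434]
ee_rot: [3.137, 0.037, 2.893]
force: [0.3, -0.3, 0.8]
width: 0.0877
```

Run:
```python
from h import *
to((.4555,.4565,.13),2.883)
im=optics.grab_frame('wrist')
for l in finder.landmark_of('wrist',f'roll_a_mid')[:3]: print(l['conf'],np.round(l['point']),back('wrist',l['point'],.04).round(4))
im=box(); h=cv2.cvtColor(im,cv2.COLOR_RGB2HSV)
for n,lo,hi in [('blue',(95,120,50),(125,255,255)),('green',(45,100,40),(80,255,255))]:
    m=cv2.inRange(h,lo,hi); m[:190]=0; m[:,:370]=0; k,l,st,c=cv2.connectedComponentsWithStats(m); i=1+np.argmax(st[1:,4]); print(n,st[i],back('top',c[i],.05)[:2].round(4))
```

```text
t 42.75 at [0.4498 0.4187 0.2434] [3.137 0.037 2.893] w 0.0877 F [ 0.3 -0.3  0.8]
d [ 0.0057  0.0378 -0.1134] rot [ 0.004  0.037 -0.01 ]
0.89 [344. 274.] [0.3872 0.5664 0.04  ]
0.82 [160. 214.] [0.5754 0.4443 0.04  ]
box lm 0.62 [ 0.4429 -0.3745]
bb [378. 204. 476. 264.] [[0.534, -0.24], [0.359, -0.515]]
box seg [ 0.4477 -0.3765] [46. 89.] [[0.495, -0.241], [0.532, -0.495], [0.401, -0.511], [0.363, -0.259]]
blue [394 227  22  19 269] [ 0.4403 -0.3059]
green [420 222  25  20 375] [ 0.4522 -0.3853]
```

Emit:
{"api": "apply_moves", "payload": {
  "increments": [0.002,0.012,-0.01,0,0.012,-0.003,0.002,0.013,-0.02,0,0.012,-0.003,0.001,0.009,-0.03,0,0.012,-0.003,0,0,-0.03,0,0,0,0,0,-0.016,0,0,0,0,0,0,0,0,0]
}}

```text
t: 43.5
eef_pos: [0.4579, 0.4478, 0.1401]
ee_rot: [3.135, 0.004, 2.876]
force: [-0.5, -0.1, -0.1]
width: 0.0877
```

Run:
```python
from h import *
to((.4555,.4565,.046),2.883)
im=optics.grab_frame('side')
h=cv2.cvtColor(im,cv2.COLOR_RGB2HSV); m=cv2.inRange(h,(24,150,80),(32,255,255)); m[:250]=0
k,l,st,c=cv2.connectedComponentsWithStats(m); i=1+np.argmax(st[1:,4]); print(st[i],c[i],proj('side',(.4555,.4565,.04)))
```

```text
t 43.5 at [0.4579 0.4478 0.1401] [3.135 0.004 2.876] w 0.0877 F [-0.5 -0.1 -0.1]
d [-0.0024  0.0087 -0.0941] rot [-0.005  0.005  0.007]
[249 291  22  29 453] [259.28476821 305.37086093] [259.04285076 305.9686067 ]
```

Side view agrees with the yellow position to about a pixel.

Emit:
{"api": "apply_moves", "payload": {
  "increments": [-0.002,0.003,-0.008,0,0.004,0.006,-0.001,0.003,-0.016,0,0,0,0,0,-0.02,0,0,0,0,0,-0.02,0,0,0,0,0,-0.016,0,0,0,0,0,-0.01,0,0,0,0,0,0,0,0,0]
}}

```text
t: 44.13
eef_pos: [0.4593, 0.4581, 0.0598]
ee_rot: [3.118, 0.006, 2.884]
force: [-0.3, -0.4, 0.1]
width: 0.0876
```

Emit:
{"api": "apply_moves", "payload": {
  "increments": [0,0,0,0,0,0,0,0,0,0,0,0,0,0,-0.002,0,0,0,0,0,-0.002,0,0,0,0,0,0,0,0,0,0,0,0,0,0,0],
  "hand": 1,
  "force": 30
}}

```text
t: 44.63
eef_pos: [0.4611, 0.4608, 0.0614]
ee_rot: [3.111, 0.008, 2.885]
force: [-0.4, 0.4, -0.5]
width: 0.0599
```

Emit:
{"api": "apply_moves", "payload": {
  "increments": [0,0,0,0,0,0,0,0,0,0,0,0,-0.001,-0.001,-0.006,-0.014,0.005,0,-0.001,-0.001,-0.008,-0.013,0,0,0,0,-0.006,0,0,0,0,0,-0.002,0,0,0],
  "hand": 0.1
}}

```text
t: 45.13
eef_pos: [0.4593, 0.4592, 0.0387]
ee_rot: [3.139, 0.011, 2.885]
force: [-0.4, -0.5, -0.3]
width: 0.0789
```

Emit:
{"api": "apply_moves", "payload": {
  "increments": [0,0,0,0,0,0,0,0,0,0,0,0,0,0,-0.002,0,0,0,0,0,0,0,0,0,0,0,0,0,0,0],
  "hand": 1,
  "force": 30
}}

```text
t: 45.55
eef_pos: [0.4588, 0.4584, 0.0343]
ee_rot: [-3.141, 0.011, 2.886]
force: [1.5, 0.7, -1.5]
width: 0.0601
```

Emit:
{"api": "apply_moves", "payload": {
  "increments": [0,0,0.006,0,0,0,0,0,0.014,0,0,0,0,0,0.025,0,0,0,0,0,0.03,0,0,0,0,0,0.03,0,0,0,0,-0.01,0.035,0,0,0,0,-0.02,0.025,0,0,0,0,-0.03,0.01,0,0,0.02,0,-0.036,0,0,0,0.02,0,-0.036,0,0,0,0.02,0,-0.036,0,0,0,0.02,0,-0.036,0,0,0,0.02,0,-0.036,0,0,0,0.02,0,-0.036,0,0,0,0.02,0,-0.036,0,0,0,0.02,0,-0.036,0,0,0,0.02,0,-0.036,0,0,0,0.02,0,-0.036,0,0,0,0.02,0,-0.036,0,0,0,0.02,0,-0.036,0,0,0,0.02]
}}

```text
t: 47.22
eef_pos: [0.4524, -0.0515, 0.2302]
ee_rot: [3.131, 0.026, -3.116]
force: [1.1, 0.2, -1.0]
width: 0.0597
```

Emit:
{"api": "apply_moves", "payload": {
  "increments": [0,-0.036,0,0,0,0.015,0,-0.036,0,0,0,0.015,0,-0.036,0,0,0,0.015,0,-0.036,0,0,0,0.015,0,-0.036,0,0,0,0.015,0,-0.036,0,0,0,0.01,0,-0.036,0,0,0,0.01,0,-0.03,0,0,0,0.01,0,-0.025,0,0,0,0,0,-0.012,0,0,0,0,0,0,0,0,0,0,0,0,0,0,0,0]
}}

```text
t: 48.22
eef_pos: [0.4453, -0.3936, 0.2389]
ee_rot: [3.133, 0.038, -3.011]
force: [-0.7, 0.0, 0.0]
width: 0.0599
```

Run:
```python
from h import *
to((.459,-.453,.026),3.285)
for c in ('wrist','side'):
    save(c,f'd_{c}.png')
    for l in finder.landmark_of(c,'box')[:2]: print(c,round(l['conf'],2),np.round(l['point']),back(c,l['point'],0)[:2].round(4))
    h=cv2.cvtColor(cv2.imread(f'pics/d_{c}.png'),cv2.COLOR_BGR2HSV)
    for n,lo,hi,z in [('blue',(95,120,50),(125,255,255),.045),('green',(45,100,40),(80,255,255),.045),('yellow',(22,150,80),(32,255,255),.2)]:
        m=cv2.inRange(h,lo,hi); m[220:]=0
        if c=='side': m[:95]=0; m[:,:265]=0; m[:,320:]=0
        k,l,st,ce=cv2.connectedComponentsWithStats(m)
        if k>1: i=1+np.argmax(st[1:,4]); print(n,st[i],back(c,ce[i],z)[:2].round(4))
```

```text
t 48.22 at [ 0.4453 -0.3936  0.2389] [ 3.133  0.038 -3.011] w 0.0599 F [-0.7  0.   0. ]
d [ 0.0137 -0.0594 -0.2129] rot [-0.014  0.036  0.013]
wrist 0.84 [263. 168.] [ 0.4427 -0.381 ]
blue [501 140  11  40 249] [ 0.2015 -0.4353]
green [ 227  136   57   55 2203] [ 0.4522 -0.395 ]
yellow [ 206  189  100   31 2263] [ 0.4483 -0.4068]
side 0.64 [285. 139.] [ 0.4535 -0.3893]
blue [281 135  14  16 193] [ 0.4389 -0.3005]
green [280 124  14  13 146] [ 0.4516 -0.3907]
```

Emit:
{"api": "apply_moves", "payload": {
  "increments": [0.004,-0.015,0,-0.004,0.01,0.004,0.004,-0.018,0,-0.004,0.01,0.004,0.003,-0.016,-0.01,-0.004,0.01,0.004,0.002,-0.008,-0.02,0,0.006,0,0,-0.001,-0.03,0,0,0,0,0,-0.03,0,0,0,0,0,-0.025,0,0,0,0,0,-0.015,0,0,0,0,0,0,0,0,0]
}}

```text
t: 49.17
eef_pos: [0.4647, -0.4431, 0.1116]
ee_rot: [-3.136, 0.01, -2.981]
force: [-0.6, 0.7, -0.9]
width: 0.0602
```

Run:
```python
from h import *
to((.459,-.453,.026),3.285)
```

```text
t 49.17 at [ 0.4647 -0.4431  0.1116] [-3.136  0.01  -2.981] w 0.0602 F [-0.6  0.7 -0.9]
d [-0.0057 -0.0099 -0.0856] rot [ 0.004  0.01  -0.018]
```

Emit:
{"api": "apply_moves", "payload": {
  "increments": [-0.003,-0.005,-0.008,0,0.006,-0.01,-0.003,-0.005,-0.014,0,0.004,-0.008,-0.001,-0.002,-0.016,0,0,0,0,0,-0.014,0,0,0,0,0,-0.01,0,0,0,0,0,0,0,0,0]
}}

```text
t: 49.67
eef_pos: [0.4607, -0.4561, 0.0506]
ee_rot: [-3.132, 0.004, -2.997]
force: [-0.8, -0.3, -1.5]
width: 0.0599
```

Run:
```python
from h import *
to((.459,-.453,.026),3.285)
```

```text
t 49.67 at [ 0.4607 -0.4561  0.0506] [-3.132  0.004 -2.997] w 0.0599 F [-0.8 -0.3 -1.5]
d [-0.0017  0.0031 -0.0246] rot [ 0.009  0.005 -0.001]
```

Emit:
{"api": "apply_moves", "payload": {
  "increments": [-0.001,0,-0.006,0.004,0.003,0,-0.001,0,-0.008,0.004,0.002,0,0,0,-0.006,0,0,0,0,0,-0.003,0,0,0,0,0,0,0,0,0]
}}

```text
t: 50.08
eef_pos: [0.4598, -0.4574, 0.0276]
ee_rot: [-3.139, 0.002, -2.997]
force: [-0.2, 0.2, -1.0]
width: 0.0602
```

Emit:
{"api": "apply_moves", "payload": {
  "increments": [0,0,-0.003,0,0,0,0,0,0,0,0,0]
}}

```text
t: 50.25
eef_pos: [0.4601, -0.4576, 0.0247]
ee_rot: [-3.139, 0.003, -2.997]
force: [-0.3, -0.2, -0.8]
width: 0.06
```

Emit:
{"api": "apply_moves", "payload": {
  "increments": [0,0,0,0,0,0,0,0,0,0,0,0,0,0,0,0,0,0,0,0,0.008,0,0,0,0,0,0.02,0,0,0,0,0,0.03,0,0,0,0,0,0.04,0,0,0,0,0,0.04,0,0,0,0,-0.02,0.03,0,0,0,-0.02,-0.035,0.02,0,0,0,-0.025,-0.033,0,0,0,0,-0.025,-0.033,0,0,0,0,-0.025,-0.033,0,0,0,0,-0.025,-0.033,0,0,0,0,-0.025,-0.033,0,0,0,0,-0.025,-0.02,0,0,0,0,0,0,0,0,0,0],
  "hand": 0.24
}}

```text
t: 51.67
eef_pos: [0.2856, -0.6992, 0.2373]
ee_rot: [-3.123, 0.009, -2.987]
force: [0.1, 0.7, -0.8]
width: 0.0664
```

Run:
```python
from h import *
to((.3,-.6,.2),3.285)
save('top','end.png',crop=(80,70,490,330),scale=1.9)
save('side','end_s.png',crop=(150,80,400,330),scale=2.4)
for n,z in [('thinner',0),('paint_jar',0),('cup',0),('sander',0),('plate',.044),('bail_bar',.055)]:
  for l in finder.landmark_of('top',n)[:2]: print(n,round(l['conf'],2),back('top',l['point'],z)[:2].round(3))
```

```text
t 51.67 at [ 0.2856 -0.6992  0.2373] [-3.123  0.009 -2.987] w 0.0664 F [ 0.1  0.7 -0.8]
d [ 0.0144  0.0992 -0.0373] rot [ 0.017  0.012 -0.011]
thinner 0.68 [0.726 0.249]
paint_jar 0.64 [0.611 0.277]
cup 0.92 [ 0.669 -0.271]
sander 0.7 [ 0.805 -0.078]
plate 0.68 [0.449 0.088]
bail_bar 0.87 [ 0.486 -0.131]
```

View pics/end.png

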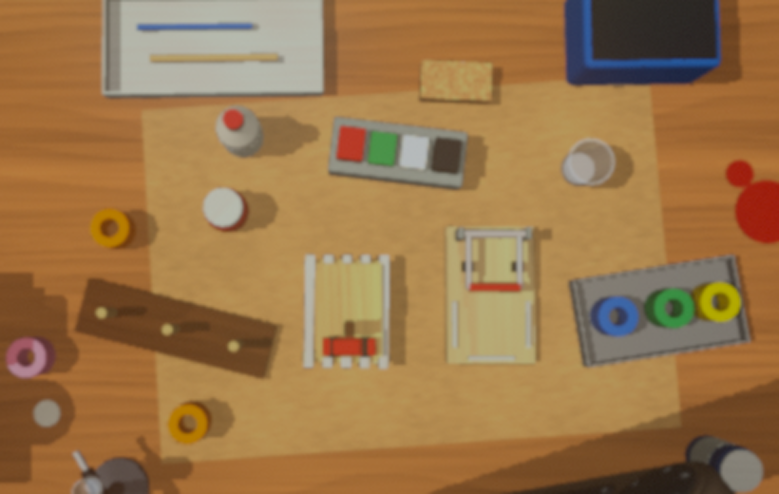

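View pics/end_s.png

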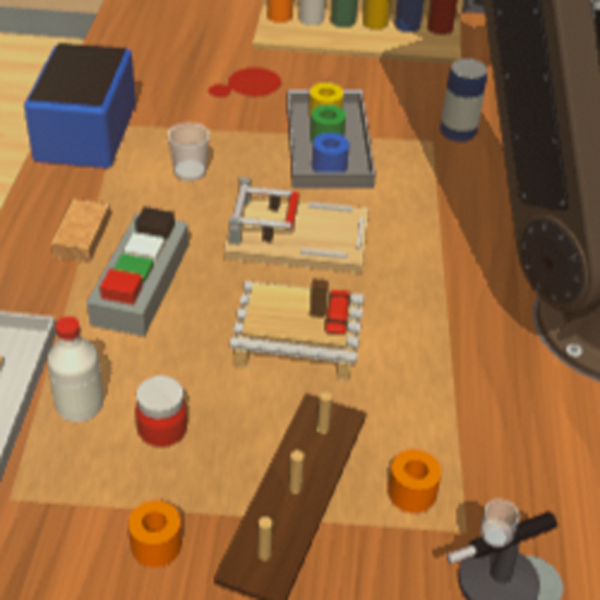

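Both views show the job finished:
- **Rolls:** blue (616,316), green (670,308) and yellow (719,302) stand in the box, and the spindles are empty.
- **Plate:** it is level on the rack at (347,310).
- **Clamp and keys:** the clamp is shut at (495,287), and green is down with red up.
- **Bystanders:** all are where they started.

```bash
python3 -c "
from station import arm
print(arm.job_done())"
```

```text
the job is handed in; nothing more can be done
None
```

The bench is cleared and the job was handed in at about 52 s of the 208 s allowed; `job_done` gave no verdict. I pressed the green key and opened the clamp until it held, then set the plate on the rack and shut the clamp. After that I put the blue, green and yellow rolls in the grey box.

**Last checks:** the final top and side views agree:
- **Keys:** the views show green down and red up, with white and black unchanged.
- **Plate and clamp:** the plate is level and square on the rack, within about 1 cm of its centre. The clamp is shut on the empty jig.
- **Rolls:** all three stand upright in the box and the spindles are bare. The orange and pink look-alikes were left where they were.
- **Bystanders:** the bottle, paint jar, cup and sanding block are within a few mm of where they started.

**What went less smoothly:**
- **Key press:** it ended with a fingertip force of about 46 N at the bottom stop. That is above the 40 N limit given for the arm and gripper body, though only the fingertips were touching.
- **Clamp closing:** the bar pushed back with up to 35 N partway through, when the arm lagged behind its path.
- **Grasps:** I redid three that were off: the plate's grip, the open clamp bar and the yellow roll.
- **Box readings:** the network's position for the box varied by about 1 cm while the arm was in the way. The top view showed the box had not moved when I checked it before fetching the last roll.

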